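# Take the transit shim out from under the wafer chuck

### The job

The microscope is still locked for transport. Draw the yellow-headed lock pin straight up and park it upright in the notch of the small green block, pushed home against the notch's back with its flange resting on the block; then draw the red shim out from under the wafer chuck, so that the chuck settles on its brass rails without being lifted, twisted or shifted and the wafer stays in its place, and lay the shim flat inside the blue tray. Keep off the microscope's head, leave the other things where they are, and let go of everything.

Things in the scene. Friction and masses are not known exactly. Their poses are not given: they have to be found in the camera images.
- scope: inspection microscope fixed to the table; origin on the table below the middle of the chuck's place, z up, -y the direction in which the shim is drawn. Dark base plate 120 mm wide (x), top 20 mm above the table, from y = -200 mm (runway for the drawn shim) to +201 mm; white column at y = +110 to +200 mm, x within 50 mm. The pin's bore (10 mm, through the base) is at y = -70 mm
- seat (a point): middle of the chuck's seat, 23 mm above the table, axes as scope: the tops of two brass rails at x = +-26 to 46 mm, y within 45 mm. Two stops at y = -51 to -59 mm, x = +-35 to 49 mm, tops 10 mm above this point, keep the chuck from following the shim to -y; nothing holds it sideways or from above
- head: grey head of the microscope, fixed (origin and axes as scope). Underside 185 mm above the table, from y = -70 to +200 mm, x within 55 mm; objectives hang over the chuck down to 97 mm (x, y within 60 mm). It overhangs pin and lug: the hand must lean to -y, 35 to 40 degrees from vertical, fingers pointing down and to +y
- chuck_c (a point): middle of the wafer chuck, a loose aluminium block 110 x 100 x 28 mm (x, y, z), 0.4 to 0.9 kg, resting only on the shim, 2 mm clear of the rails; axes as scope at the start. Its middle is 39 mm above the table at first and 37 mm when settled on the rails
- wafer_c (a point): middle of the patterned wafer, a loose disc 96 mm wide, 4 mm thick, lying centred on the chuck
- pin_grip (a point): lock pin, upright (z up): point on its axis in the yellow grip (18 mm thick, from 22 mm below to 15 mm above it). Under the grip a flange 22 mm wide, its underside 26 mm below this point, resting on the shim; then an 8 mm shank, its tip 50 mm below this point, through a 13 mm hole in the shim into the base. Lift 26 mm or more to free it
- shim_lug (a point): middle of the red shim's upright lug, the grip for drawing it: 12 mm thick (x), 24 mm long (y), from 16 mm below (plate's top) to 16 mm above this point; axes as scope at the start. Shim 0.12 kg; the chuck's drag is 2 to 15 N. Clear of the chuck when drawn 90 mm to the scope's -y; drawn 95 to 105 mm it still lies steady on the base
- shim_mid (a point): centre of the shim's plate (36 x 148 x 5 mm in x, y, z; half-way through its thickness), 62 mm to +y of the lug's middle and 18.5 mm lower
- notch (a point): where the parked pin's axis meets the top of the green parking block (48 x 44 x 45 mm in x, y, z), fixed, with the pin fully home. The notch is 12 mm wide, open above and to -y, from the face 24 mm to -y of this point to its back 4 mm to +y, and goes down to the table. With the flange on the block pin_grip is 26 mm above this point
- tray_in (a point): centre of the inner floor (5 mm above the table) of the blue tray for the shim: 115 x 205 mm inside (x, y), rim 16 mm above the table. A like tray in grey is not the one
- lens_a: spare objective, steel with a yellow band, 33 mm wide, 52 mm tall; leave it alone
- lens_b: spare objective, steel with a blue band, 33 mm wide, 52 mm tall; leave it alone
- bottle: white bottle, 60 mm wide, 150 mm tall; leave it alone
- jar: amber jar, 64 mm wide, 70 mm tall; leave it alone
- driver: screwdriver lying on the table, 170 mm long; leave it alone
- spare: bare steel strip 30 x 110 x 6 mm lying in the grey tray; leave it alone
- cap: black cap, 36 mm wide, 14 mm tall, in the grey tray; leave it alone

How it is judged:
By the outcome, as a careful person would: the job done as asked, in the order asked, and still so for the second after the job is handed in, with the robot touching nothing.
It also fails if it takes over 61 s, if anything falls off the work surface, if the arm or the gripper's body presses on something with over 40 N, if the wrist force passes 120 N, or if a joint passes its speed limit or range.

### The arm

A 6-joint arm with a two-finger parallel gripper is mounted at the origin on the work surface. World frame = base frame: x ahead of the robot, y to its left, z up, the work surface at z = 0. Lengths are in m, angles in degrees, forces in N, time in s.
With the tool pointing down it reaches from about 0.35 to 0.875 m from the base axis. Payload 4.2 kg.
Tool frame: the origin (TCP) lies between the finger pads; the fingertips stand 11 mm ahead of it and the grasp point (between the pads) lies 8 mm behind it; z points along the fingers, y is the direction in which the jaws open and shut (so a half turn about z gives the same grasp; the last joint's range is limited). The gripper opens to 87 mm and grips with 3 to 60 N. Pads are 19 mm wide; open, the fingers measure 117 mm over their backs; the gripper's body (75 mm by 190 mm) begins 51 mm behind the grasp point.
Start: joints at [90.848, 22.042, 0.453, 0, -68.411, -14.817], TCP at [0.151, 0.607, 0.197] pointing down, gripper open.
Joint ranges: [-179.83, 179.83], [-69.29, 118.12], [-61.27, 80.66], [-181.25, 117.63], [-171.15, -9.14], [-177.46, 177.46]. Speed limits (degrees/s): [159.86, 159.86, 180, 180, 180, 180].

### API

Orientations are given as a 3x3 rotation matrix whose columns are the frame's x, y, z axes.
In Python, from station import sense, capture, get_calibration, finish_job, search_frame, cut_out gives the robot as it stands.
- The arm moves only by the tool arm_command, never from a script. Its argument "rows" is a list of rows, each an object with "fingers": the opening in per cent of the stroke, from 0 (shut) to 100 (fully open); "travel": the shift along the tool's x, y, z in cm, a list of three; "roll": the turn about the tool's z in degrees. A call has 1 to 10 rows; each row is the pose to reach, as a shift and turn from the pose commanded when the call began, along the tool's axes at that moment; what a row does not reach only later rows make up. A row lasts 1/10 s, in which the tool goes at most 50 mm and 8.59 degrees, less where a joint would pass 70% of its speed; a pose out of reach is approached as far as the arm can. A call with a gripper value outside its range is refused whole. The fingers move at their own pace and stop on an object; the grip force is fixed at half the most. Time passes only in rows, so rows that repeat a pose let the fingers close. It gives the time, the measured TCP pose, the force and the opening at its end, in the units of the state.
- sense(): the state, without advancing time (a new reading comes with each control period).
- capture(name): name is "scene" or "top" or "wrist"; returns (picture, depth): 420x560x3 uint8, red, green, blue; 420x560 float32, m along the optical axis (not along the pixel's ray), 0 where there is no reading.
- get_calibration(name): a dict with "fov_y" (degrees; the focal length in pixels is half the picture's height over the tangent of half this angle, whatever the lens; pixels are square), "cx", "cy" (the principal point, pixels), "origin" and "attitude" of the camera in the world; the wrist camera has in their place "mount" (4x4, takes a point from camera to tool coordinates, whose origin is the TCP and whose axes are the flange's). Camera axes: x right, y down, z forward; pixel columns grow to the right and rows downward; lengths in m; the calibration is good to about 2 mm. A picture is of the moment at which its call begins: read the wrist's pose just before it. get_calibration takes no time and is no camera call.
- finish_job(): hands the job in, once; it reports no verdict.
Trained networks look in the newest picture that a camera, given by its name, has taken for a name from the list of things; names that differ only in an ending like _2 or _b are one class to them, and where a whole thing is asked for, a point or a joint stands for the part that bears it (a point fixed in the world has none). Each returns a list of dicts, best first, with "p" (0 to 1); they miss things now and then, are a little off and sometimes report something else, mostly with a low value. They report only what shows in the picture. A call takes as long as a camera call.
- search_frame(camera, label): "position" ([x, y, z] in m, in world coordinates, good to about 4 mm: the middle of the surface that is visible of it).
- cut_out(camera, label): "mask" (420x560 bool, what is visible of it).
The state is a dict: "time_s": time; "joints": joint angles; "joint_velocities": joint speeds; "effort": joint torques, N m; "tcp_pos": TCP position; "ee_rot": TCP orientation; "wrist_force": force on the tool from outside, world axes, zero at the start; "moment": the same for the moment, N m; "gripper_width": opening from 0.0 (shut) to 1.0 (fully open).
Only numpy, scipy, OpenCV 4.12 (cv2) and the standard library are available. Lean on these libraries where they do the work, as an engineer would, in place of code of your own. Each camera call takes 0.05 s, during which the arm holds its last target. There are 200 camera calls.

## Working session

There is one attempt and no reset: what is moved stays moved. The work goes in short steps, Python scripts to look and compute and a tool call to move; the robot and the scene stay as the last step left them, time stands still between calls to the robot, and variables do not carry over. Pictures are saved under pics/ and viewed, about 8 in all and at most 12, crops included, and the job is handed in when it is done.

Besides the shell and the picture viewer there is one more tool, called after "Emit:" as name(argument=value, ...), one argument or row to a line, values as JSON. arm_command: Moves the arm, as the interface text tells. Its arguments: {"type":"object","properties":{"rows":{"type":"array","items":{"type":"object","properties":{"fingers":{"type":"number"},"travel":{"type":"array","items":{"type":"number"}},"roll":{"type":"number"}}}}},"required":["rows"]}

```bash
ls; mkdir -p pics; cat > h.py <<'E'
import numpy as np, cv2
from station import *
def cam(n):
    c=get_calibration(n); f=210/np.tan(np.radians(c['fov_y'])/2)
    if 'mount' in c:
        s=sense(); T=np.eye(4);T[:3,:3]=s['ee_rot'];T[:3,3]=s['tcp_pos']; M=T@np.array(c['mount'])
    else:
        M=np.eye(4);M[:3,:3]=c['attitude'];M[:3,3]=c['origin']
    return f,c['cx'],c['cy'],M
def cloud(d,C):
    f,cx,cy,M=C
    v,u=np.mgrid[:420,:560]
    P=np.stack([(u-cx)/f*d,(v-cy)/f*d,d],-1)
    return P@M[:3,:3].T+M[:3,3]
def proj(p,C):
    f,cx,cy,M=C; q=(np.array(p)-M[:3,3])@M[:3,:3]
    return q[:2]/q[2]*f+[cx,cy]
def save(n,im): cv2.imwrite('pics/'+n+'.png',im[:,:,::-1])
E
python3 - <<'E'
from h import *
for n in('scene','top'):
    C=cam(n); im,d=capture(n); save(n,im); np.savez(n,im=im,d=d)
    print(n,get_calibration(n))
    for l in ['scope','head','chuck_c','wafer_c','pin_grip','shim_lug','notch','tray_in','bottle','jar','lens_a','driver','spare','cap']:
        try: print(l,[(np.round(r['position'],3).tolist(),round(r['p'],2)) for r in search_frame(n,l)[:3]])
        except Exception as e: print(l,e)
a=cv2.imread('pics/scene.png');b=cv2.imread('pics/top.png')
E
```

```text
pics
scene {'fov_y': 49.81905897369342, 'cx': 279.0436428597556, 'cy': 204.40731779523463, 'origin': array([ 1.1392842 , -0.00594557,  1.00539965]), 'attitude': array([[-0.1314063 ,  0.85810215, -0.49637998],
       [ 0.9912478 ,  0.12012988, -0.05474132],
       [ 0.01265642, -0.49922892, -0.86637769]])}
scope []
head [([0.577, 0.223, 0.281], 0.98)]
chuck_c [([0.606, 0.161, 0.054], 0.62), ([0.663, 0.112, 0.044], 0.54), ([0.589, 0.232, 0.256], 0.39)]
wafer_c [([0.564, 0.17, 0.058], 0.9), ([0.66, 0.111, 0.046], 0.56)]
pin_grip [([0.565, 0.098, 0.055], 0.53)]
shim_lug [([0.574, 0.083, 0.027], 0.77)]
notch [([0.662, 0.111, 0.044], 0.81), ([0.793, -0.096, 0.05], 0.45)]
tray_in [([0.468, -0.263, 0.006], 0.91)]
bottle []
jar [([0.759, -0.202, 0.073], 0.75), ([0.596, -0.301, 0.011], 0.57)]
lens_a [([0.419, -0.111, 0.038], 0.72), ([0.794, -0.094, 0.045], 0.59), ([0.648, -0.323, 0.019], 0.51)]
driver [([0.5, -0.468, 0.017], 0.68)]
spare [([0.6, -0.303, 0.006], 0.57)]
cap [([0.652, -0.326, 0.022], 0.54), ([0.587, 0.23, 0.252], 0.18)]
top {'fov_y': 49.357331696744566, 'cx': 283.2473094007821, '
[... 415 characters left out ...]
fer_c [([0.559, 0.08, 0.026], 0.71), ([0.536, 0.189, 0.255], 0.23)]
pin_grip [([0.557, 0.094, 0.062], 0.43), ([0.774, -0.097, 0.044], 0.18)]
shim_lug [([0.559, 0.074, 0.028], 0.63)]
notch [([0.648, 0.107, 0.046], 0.76)]
tray_in [([0.465, -0.27, 0.004], 0.79)]
bottle [([0.377, 0.349, 0.099], 0.57), ([0.562, 0.08, 0.025], 0.53)]
jar [([0.74, -0.2, 0.066], 0.88), ([0.491, -0.468, 0.023], 0.34)]
lens_a [([0.559, 0.076, 0.024], 0.67), ([0.777, -0.101, 0.043], 0.49), ([0.408, -0.11, 0.04], 0.48)]
driver [([0.409, -0.11, 0.043], 0.7), ([0.489, -0.468, 0.021], 0.55)]
spare [([0.595, -0.304, 0.01], 0.96), ([0.54, 0.19, 0.253], 0.55)]
cap [([0.643, -0.324, 0.018], 0.65), ([0.563, 0.082, 0.028], 0.63)]
```

View pics/scene.png

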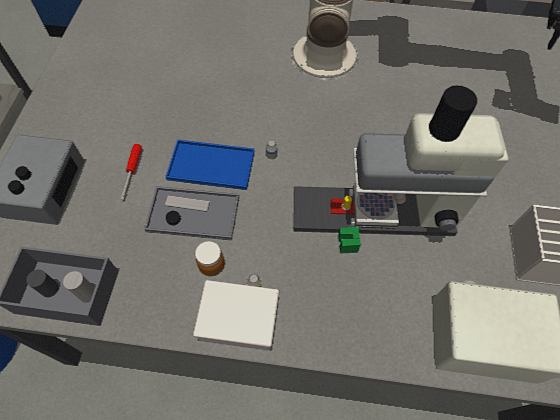

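View pics/top.png

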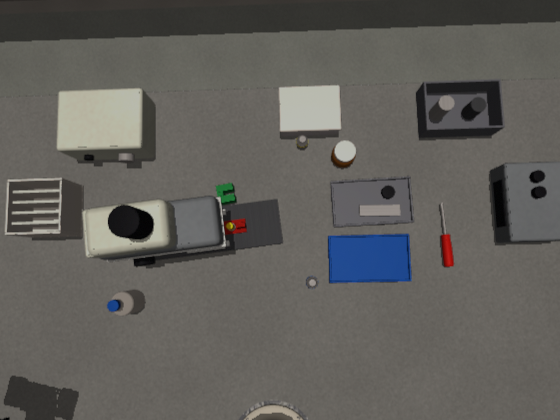

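```bash
python3 - <<'E'
from h import *
np.set_printoptions(precision=4,suppress=True)
s=sense()
for k,v in s.items(): print(k,np.array(v))
print(get_calibration('wrist'))
E
```

```text
time_s 1.5
joints [ 90.8487  22.0422   0.453    0.0013 -68.4112 -14.8145]
joint_velocities [0.0177 0.0418 0.0163 0.1027 0.0487 0.0072]
effort [ -0.0003 -39.0465  18.7614   4.2245   0.0154  -0.    ]
tcp_pos [0.1508 0.6065 0.1974]
ee_rot [[ 0.9704 -0.2413  0.    ]
 [-0.2413 -0.9704 -0.    ]
 [ 0.      0.     -1.    ]]
wrist_force [-0.105   0.7401 -0.1249]
moment [0.0112 0.023  0.0203]
gripper_width 1.0018178603546752
{'fov_y': 71.12408719687859, 'cx': 274.556364140264, 'cy': 208.98896647382387, 'mount': array([[ 0.0021, -0.9577, -0.2876,  0.0788],
       [ 1.    ,  0.0021,  0.0003, -0.0007],
       [ 0.0003, -0.2876,  0.9577, -0.1876],
       [ 0.    ,  0.    ,  0.    ,  1.    ]])}
```

Emit:
arm_command(
  rows=[
    {"fingers":100,"travel":[0,0,-1],"roll":0},
  ],
)

```text
time_s: 1.6
tcp_pos: [0.1506, 0.6055, 0.2062]
ee_rot: [[0.97, -0.242, -0.001], [-0.242, -0.97, -0.004], [0.0, 0.004, -1.0]]
wrist_force: [-0.2, -0.9, 0.3]
gripper_width: 0.996
```

Emit:
arm_command(
  rows=[
    {"fingers":100,"travel":[-1.2,-4.8,-2],"roll":0},
    {"fingers":100,"travel":[-2.4,-9.6,-4],"roll":0},
    {"fingers":100,"travel":[-3.6,-14.4,-6],"roll":0},
    {"fingers":100,"travel":[-4.8,-19.2,-6],"roll":0},
    {"fingers":100,"travel":[-6.0,-24,-6],"roll":0},
    {"fingers":100,"travel":[-7,-28,-6],"roll":0},
    {"fingers":100,"travel":[-8,-32,-6],"roll":0},
    {"fingers":100,"travel":[-9,-36,-6],"roll":0},
    {"fingers":100,"travel":[-9,-36,-6],"roll":0},
    {"fingers":100,"travel":[-9,-36,-6],"roll":0},
  ],
)

```text
time_s: 2.6
tcp_pos: [0.1409, 0.911, 0.2395]
ee_rot: [[0.97, -0.241, 0.01], [-0.242, -0.97, 0.04], [-0.0, -0.041, -0.999]]
wrist_force: [-0.0, -0.3, 1.4]
gripper_width: 1.002
```

```bash
python3 - <<'E'
from h import *
np.set_printoptions(precision=4,suppress=True)
print(sense()['joints'])
for n in('scene','top'):
    z=np.load(n+'.npz'); C=cam(n); P=cloud(z['d'],C); im=z['im'].astype(int)
    hsv=cv2.cvtColor(z['im'],cv2.COLOR_RGB2HSV)
    H,S,V=[hsv[...,i].astype(int) for i in range(3)]
    def rect(m,name):
        q=P[m]; 
        if len(q)<5: print(name,len(q));return
        r=cv2.minAreaRect(q[:,:2].astype(np.float32)); print(n,name,len(q),np.round(r[0],4),np.round(r[1],4),round(r[2],2),'z',np.percentile(q[:,2],[5,50,95]))
    x,y,zz=P[...,0],P[...,1],P[...,2]
    box=(x>.45)&(x<.62)&(y>-.05)&(y<.06)&(zz>.012)&(zz<.028)
    rect(box&(S<90),'runway')
    rect((H>45)&(H<85)&(S>120)&(zz>.038),'greentop')
    rect((H>100)&(H<125)&(S>150)&(y<-.1)&(zz<.009),'bluefloor')
    rect((H>100)&(H<125)&(S>150)&(y<-.1)&(zz>.013),'bluerim')
    rect(((H<8)|(H>172))&(S>150)&(y>0)&(y<.2),'red')
    rect((H>20)&(H<35)&(S>150)&(y>0)&(y<.2)&(x>.5)&(x<.6),'yellow')
E
```

```text
[  91.4153   61.4689   80.6568    0.6463 -106.9116  -15.1979]
scene runway 1388 [0.5654 0.0171] [0.1148 0.0974] 6.15 z [0.0178 0.0208 0.0238]
scene greentop 327 [ 0.4389 -0.0016] [0.8129 1.1408] 54.17 z [0.041  0.0457 0.0499]
scene bluefloor 3650 [-0.0457 -0.8173] [1.8341 0.9905] 16.37 z [-0.6964  0.0047  0.0082]
scene bluerim 449 [ 0.5344 -0.2378] [0.2714 0.2573] 89.86 z [0.0134 0.0162 0.0197]
scene red 247 [0.5598 0.0881] [0.0439 0.0569] 4.69 z [0.0231 0.0274 0.0586]
scene yellow 81 [0.5741 0.1355] [0.1182 0.0372] 58.36 z [0.0337 0.0616 0.0695]
top runway 1449 [0.563 0.011] [0.1141 0.0969] 0.84 z [0.0159 0.0198 0.0235]
top greentop 237 [0.5611 0.0398] [0.2823 0.0499] 36.33 z [0.0416 0.0449 0.049 ]
top bluefloor 3188 [ 0.4704 -0.2662] [0.2119 0.1212] 89.58 z [0.0009 0.0048 0.0082]
top bluerim 345 [ 0.4682 -0.2671] [0.2135 0.1234] 89.7 z [0.0133 0.0159 0.0199]
top red 215 [0.5626 0.087 ] [0.0372 0.0578] 5.17 z [0.0208 0.0258 0.0573]
top yellow 41 [0.5631 0.0953] [0.0222 0.0148] 0.7 z [0.0483 0.0649 0.0689]
```

Emit:
arm_command(
  rows=[
    {"fingers":100,"travel":[-1.2,-4.8,0],"roll":0},
    {"fingers":100,"travel":[-2.4,-9.6,0],"roll":0},
    {"fingers":100,"travel":[-3.6,-14.4,0],"roll":0},
    {"fingers":100,"travel":[-4.8,-19.2,0],"roll":0},
    {"fingers":100,"travel":[-4.8,-19.2,0],"roll":0},
    {"fingers":100,"travel":[-4.8,-19.2,0],"roll":0},
  ],
)

```text
time_s: 3.2
tcp_pos: [0.1234, 0.9473, 0.1904]
ee_rot: [[0.97, -0.241, 0.015], [-0.241, -0.967, 0.077], [-0.004, -0.079, -0.997]]
wrist_force: [1.0, 0.4, -0.4]
gripper_width: 1.0
```

```bash
python3 - <<'E'
from h import *
print(sense()['joints'])
E
```

```text
[  92.58571733   64.7001904    80.65635659    1.09476424 -101.56920356
  -16.28912982]
```

Emit:
arm_command(
  rows=[
    {"fingers":100,"travel":[-8,-30,-5],"roll":0},
    {"fingers":100,"travel":[-8,-30,-5],"roll":0},
  ],
)

```text
time_s: 3.4
tcp_pos: [0.1131, 0.9648, 0.1837]
ee_rot: [[0.97, -0.24, 0.022], [-0.241, -0.964, 0.116], [-0.007, -0.118, -0.993]]
wrist_force: [0.5, -0.1, -0.3]
gripper_width: 0.999
```

Emit:
arm_command(
  rows=[
    {"fingers":100,"travel":[-8,-30,-5],"roll":0},
    {"fingers":100,"travel":[-8,-30,-5],"roll":0},
  ],
)

```text
time_s: 3.6
tcp_pos: [0.1028, 0.9806, 0.1803]
ee_rot: [[0.971, -0.239, 0.028], [-0.24, -0.959, 0.153], [-0.01, -0.155, -0.988]]
wrist_force: [0.4, -0.4, -0.3]
gripper_width: 1.002
```

Emit:
arm_command(
  rows=[
    {"fingers":100,"travel":[-8,-30,-5],"roll":0},
    {"fingers":100,"travel":[-8,-30,-5],"roll":0},
  ],
)

```text
time_s: 3.8
tcp_pos: [0.0937, 0.9949, 0.1809]
ee_rot: [[0.971, -0.238, 0.033], [-0.24, -0.952, 0.191], [-0.014, -0.193, -0.981]]
wrist_force: [0.3, -0.3, -0.7]
gripper_width: 1.002
```

Emit:
arm_command(
  rows=[
    {"fingers":100,"travel":[-11,-30,-5],"roll":0},
  ],
)

```text
time_s: 3.9
tcp_pos: [0.0862, 1.0056, 0.1837]
ee_rot: [[0.971, -0.238, 0.038], [-0.24, -0.945, 0.221], [-0.017, -0.224, -0.975]]
wrist_force: [0.3, 0.7, 0.2]
gripper_width: 1.0
```

Emit:
arm_command(
  rows=[
    {"fingers":100,"travel":[-11,-30,-5],"roll":0},
  ],
)

```text
time_s: 4.0
tcp_pos: [0.0771, 1.0163, 0.1886]
ee_rot: [[0.971, -0.236, 0.042], [-0.239, -0.938, 0.253], [-0.021, -0.256, -0.967]]
wrist_force: [0.1, -1.2, -0.3]
gripper_width: 1.0
```

Emit:
arm_command(
  rows=[
    {"fingers":100,"travel":[-11,-30,-5],"roll":0},
  ],
)

```text
time_s: 4.1
tcp_pos: [0.0686, 1.0263, 0.1949]
ee_rot: [[0.971, -0.234, 0.045], [-0.237, -0.929, 0.285], [-0.025, -0.287, -0.958]]
wrist_force: [-0.4, 0.4, -0.5]
gripper_width: 0.998
```

Emit:
arm_command(
  rows=[
    {"fingers":100,"travel":[-11,-30,-5],"roll":0},
  ],
)

```text
time_s: 4.2
tcp_pos: [0.0605, 1.0356, 0.2026]
ee_rot: [[0.971, -0.232, 0.049], [-0.236, -0.919, 0.316], [-0.029, -0.318, -0.948]]
wrist_force: [0.2, 0.5, 0.0]
gripper_width: 1.0
```

Emit:
arm_command(
  rows=[
    {"fingers":100,"travel":[-11,-30,-5],"roll":0},
  ],
)

```text
time_s: 4.3
tcp_pos: [0.0529, 1.0441, 0.2114]
ee_rot: [[0.972, -0.231, 0.052], [-0.234, -0.908, 0.346], [-0.033, -0.348, -0.937]]
wrist_force: [0.7, 1.1, -0.5]
gripper_width: 1.001
```

Emit:
arm_command(
  rows=[
    {"fingers":100,"travel":[-11,-30,-5],"roll":0},
  ],
)

```text
time_s: 4.4
tcp_pos: [0.0455, 1.0521, 0.2214]
ee_rot: [[0.972, -0.229, 0.054], [-0.232, -0.897, 0.376], [-0.038, -0.378, -0.925]]
wrist_force: [0.4, 0.5, 0.6]
gripper_width: 0.998
```

```bash
python3 - <<'E'
from h import *
C=cam('wrist'); im,d=capture('wrist'); save('w1',im); P=cloud(d,C)
m=(d>0)
for xa in np.arange(-.8,.6,.2):
    for ya in np.arange(.6,1.8,.2):
        k=m&(abs(P[...,0]-xa)<.1)&(abs(P[...,1]-ya)<.1)
        if k.sum()>30: print(round(xa,1),round(ya,1),k.sum(),np.round(np.percentile(P[...,2][k],[2,50,98]),3))
E
```

```text
-0.6 1.0 183 [-0.754 -0.75  -0.745]
-0.6 1.2 637 [-0.601 -0.448 -0.4  ]
-0.4 0.6 219 [-0.754 -0.75  -0.746]
-0.4 0.8 1522 [-0.754 -0.75  -0.746]
-0.4 1.0 2381 [-0.755 -0.75  -0.746]
-0.4 1.2 1941 [-0.753 -0.42  -0.141]
-0.2 0.6 867 [-0.754 -0.75  -0.632]
-0.2 0.8 5298 [-0.754 -0.748 -0.295]
-0.2 1.0 3079 [-0.755 -0.75  -0.746]
-0.2 1.2 8149 [-0.753 -0.218  0.127]
-0.0 0.6 1172 [-0.754 -0.75  -0.623]
-0.0 0.8 11632 [-0.753 -0.005  0.002]
-0.0 1.0 84643 [-0.75   0.335  0.369]
-0.0 1.2 26934 [-0.751  0.071  0.186]
-0.0 1.4 4180 [0.184 0.185 0.186]
-0.0 1.6 104 [0.185 0.185 0.186]
0.2 0.6 1285 [-0.754 -0.75  -0.746]
0.2 0.8 9449 [-0.754 -0.747  0.002]
0.2 1.0 4011 [-0.754 -0.75  -0.746]
0.2 1.2 45101 [-0.75   0.123  0.186]
0.2 1.4 8004 [0.184 0.185 0.186]
0.4 0.6 265 [-0.754 -0.75  -0.746]
0.4 0.8 2345 [-0.754 -0.75  -0.746]
0.4 1.0 3531 [-0.754 -0.75  -0.746]
0.4 1.2 6902 [-0.753 -0.449  0.   ]
```

View pics/w1.png

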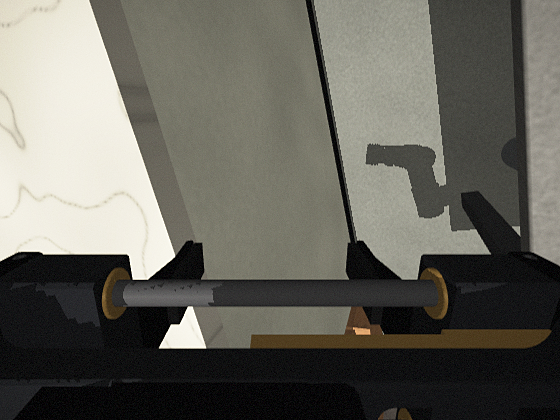

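Emit:
arm_command(
  rows=[
    {"fingers":100,"travel":[-4,2,-1.5],"roll":0},
    {"fingers":100,"travel":[-8,4,-3],"roll":0},
    {"fingers":100,"travel":[-12,6,-5],"roll":0},
    {"fingers":100,"travel":[-16,8,-7],"roll":0},
    {"fingers":100,"travel":[-20,10,-9],"roll":0},
    {"fingers":100,"travel":[-25,12,-11],"roll":0},
    {"fingers":100,"travel":[-30,14,-12],"roll":0},
    {"fingers":100,"travel":[-35,16,-13],"roll":0},
    {"fingers":100,"travel":[-39,18,-14],"roll":0},
    {"fingers":100,"travel":[-41,18,-14],"roll":0},
  ],
)

```text
time_s: 5.45
tcp_pos: [-0.4012, 0.9226, 0.2918]
ee_rot: [[0.973, -0.225, 0.051], [-0.227, -0.897, 0.38], [-0.039, -0.381, -0.924]]
wrist_force: [0.9, -4.3, 3.7]
gripper_width: 0.998
```

```bash
python3 - <<'E'
from h import *
s=sense();print(s['joints'],s['tcp_pos'],s['ee_rot'])
# fine measurement: base plate edges from top image
z=np.load('top.npz');C=cam('top')
E
```

```text
[127.54404463  62.26674596  80.67470639  15.81066109 -92.0329459
 -48.30042333] [-0.40124952  0.92255669  0.29176878] [[ 0.97298164 -0.2250946   0.05137263]
 [-0.22748303 -0.8965817   0.37999044]
 [-0.03947404 -0.38141012 -0.92356273]]
```

Emit:
arm_command(
  rows=[
    {"fingers":100,"travel":[-20,-24,0],"roll":0},
  ],
)

```text
time_s: 5.55
tcp_pos: [-0.4104, 0.9325, 0.2861]
ee_rot: [[0.975, -0.22, 0.039], [-0.217, -0.889, 0.404], [-0.055, -0.402, -0.914]]
wrist_force: [-0.3, -0.6, -0.4]
gripper_width: 1.0
```

Emit:
arm_command(
  rows=[
    {"fingers":100,"travel":[-20,-24,0],"roll":0},
  ],
)

```text
time_s: 5.65
tcp_pos: [-0.4122, 0.9449, 0.2909]
ee_rot: [[0.974, -0.224, 0.026], [-0.213, -0.874, 0.436], [-0.075, -0.43, -0.899]]
wrist_force: [1.4, 0.7, 0.3]
gripper_width: 1.001
```

Emit:
arm_command(
  rows=[
    {"fingers":100,"travel":[-20,-24,0],"roll":0},
  ],
)

```text
time_s: 5.75
tcp_pos: [-0.4165, 0.9548, 0.2949]
ee_rot: [[0.974, -0.226, 0.014], [-0.206, -0.861, 0.465], [-0.093, -0.456, -0.885]]
wrist_force: [0.2, 0.0, 0.7]
gripper_width: 1.002
```

Emit:
arm_command(
  rows=[
    {"fingers":100,"travel":[-20,-24,0],"roll":0},
  ],
)

```text
time_s: 5.85
tcp_pos: [-0.4221, 0.9633, 0.299]
ee_rot: [[0.974, -0.226, 0.002], [-0.198, -0.848, 0.492], [-0.11, -0.479, -0.871]]
wrist_force: [0.7, -0.5, -0.1]
gripper_width: 0.998
```

Emit:
arm_command(
  rows=[
    {"fingers":100,"travel":[-20,-24,0],"roll":0},
  ],
)

```text
time_s: 5.95
tcp_pos: [-0.4279, 0.9711, 0.3044]
ee_rot: [[0.974, -0.227, -0.01], [-0.189, -0.834, 0.518], [-0.126, -0.502, -0.855]]
wrist_force: [0.0, -0.5, 0.2]
gripper_width: 0.996
```

Emit:
arm_command(
  rows=[
    {"fingers":100,"travel":[-20,-24,0],"roll":0},
  ],
)

```text
time_s: 6.05
tcp_pos: [-0.4339, 0.9779, 0.311]
ee_rot: [[0.974, -0.227, -0.023], [-0.179, -0.82, 0.543], [-0.142, -0.525, -0.839]]
wrist_force: [0.6, -0.7, 0.4]
gripper_width: 0.999
```

Emit:
arm_command(
  rows=[
    {"fingers":100,"travel":[-20,-24,0],"roll":0},
  ],
)

```text
time_s: 6.15
tcp_pos: [-0.4399, 0.9841, 0.3191]
ee_rot: [[0.973, -0.228, -0.035], [-0.168, -0.806, 0.568], [-0.158, -0.547, -0.822]]
wrist_force: [-0.5, -0.4, -0.9]
gripper_width: 1.002
```

Emit:
arm_command(
  rows=[
    {"fingers":100,"travel":[-20,-24,0],"roll":0},
  ],
)

```text
time_s: 6.25
tcp_pos: [-0.4458, 0.9894, 0.3286]
ee_rot: [[0.972, -0.229, -0.047], [-0.157, -0.79, 0.592], [-0.173, -0.569, -0.804]]
wrist_force: [-0.6, 0.0, 0.9]
gripper_width: 1.0
```

```bash
python3 - <<'E'
from h import *
im=np.load('top.npz')['im']
save('top_c',cv2.resize(im[170:270,170:300],None,fx=6,fy=6,interpolation=cv2.INTER_CUBIC))
s=sense();print(s['joints'],s['tcp_pos'],s['ee_rot'])
E
```

```text
[128.07890908  63.07091077  80.65468972  19.70370586 -76.7338809
 -49.66531783] [-0.44584149  0.9893829   0.32858404] [[ 0.972266   -0.22903879 -0.04732924]
 [-0.15727816 -0.79007676  0.59248823]
 [-0.17309652 -0.5686123  -0.80418757]]
```

View pics/top_c.png

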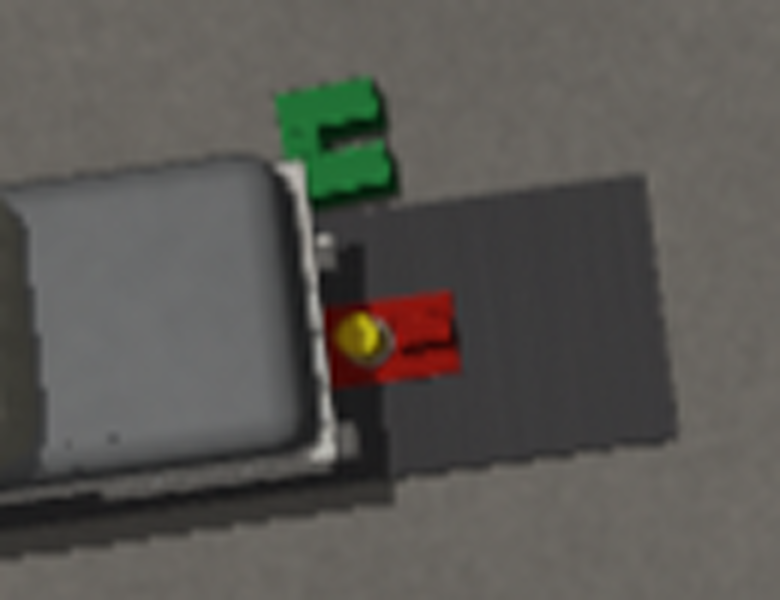

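```bash
cat >> h.py <<'E'
def ray(u,v,C,z):
    f,cx,cy,M=C; d=M[:3,:3]@np.array([(u-cx)/f,(v-cy)/f,1]); o=M[:3,3]
    return (o+d*(z-o[2])/d[2])
E
python3 - <<'E'
from h import *
np.set_printoptions(precision=4,suppress=True)
C=cam('top')
g=lambda x,y,z: ray(170+(x+.5)/6-.5,170+(y+.5)/6-.5,C,z)
a=g(643,175,.02);b=g(677,440,.02)
print(a,b,np.linalg.norm(a-b)); e=(a-b)[:2]; yaw=np.degrees(np.arctan2(e[1],e[0])); print('yaw',yaw)
ey=np.array([-e[1],e[0]])/np.linalg.norm(e)
mid=(a+b)[:2]/2; print('origin',mid+.2*ey,'pin',mid+.13*ey,'lug',mid+.08*ey+0)
print('pin px',g(357,332,.066))
G=[g(277,95,.045),g(374,78,.045),g(397,190,.045),g(313,203,.045)]
for p in G: print(p)
print('green yaw back',np.degrees(np.arctan2(*(G[0]-G[3])[[1,0]])))
print('notch', g(322,133,.045))
# blue tray via mask
z=np.load('top.npz');hsv=cv2.cvtColor(z['im'],cv2.COLOR_RGB2HSV)
m=((hsv[...,0]>100)&(hsv[...,0]<125)&(hsv[...,1]>150)).astype(np.uint8);m[:,:300]=0;m[220:,430:]=0
n,l,st,c=cv2.connectedComponentsWithStats(m);k=1+np.argmax(st[1:,4]);r=cv2.minAreaRect(np.argwhere(l==k)[:,::-1].astype(np.float32))
q=np.array([ray(*p,C,.016) for p in cv2.boxPoints(r)]);print(q[:,:2],q.mean(0))
for i in range(4): print(np.linalg.norm(q[i]-q[i-1]),np.degrees(np.arctan2(*(q[i]-q[i-1])[[1,0]])))
E
```

```text
[ 0.6333 -0.0266  0.02  ] [ 0.5143 -0.0387  0.02  ] 0.11963243838054428
yaw 5.785953927322941
origin [0.5536 0.1664] pin [0.5607 0.0967] lug [0.5657 0.047 ]
pin px [0.5624 0.0966 0.066 ]
[0.6703 0.1336 0.045 ]
[0.6766 0.0905 0.045 ]
[0.6264 0.081  0.045 ]
[0.6217 0.1182 0.045 ]
green yaw back 17.606923426320314
notch [0.6527 0.1138 0.045 ]
[[ 0.5307 -0.1599]
 [ 0.5295 -0.3767]
 [ 0.406  -0.372 ]
 [ 0.4069 -0.1579]] [ 0.4683 -0.2666  0.016 ]
0.12387327806426451 -0.9224315055278366
0.21681282631335658 -90.31786485928028
0.12355176612625555 177.85172424878556
0.21417380658946336 89.78316644814844
```

```bash
cat >> h.py <<'E'
YAW=np.radians(5.8)
EX=np.array([np.cos(YAW),np.sin(YAW),0]);EY=np.array([-np.sin(YAW),np.cos(YAW),0])
def rollto(ex):  # roll so that tool y is closest to -+ex ; tool x to -EY side
    R=np.array(sense()['ee_rot']); y=-np.cross([0,0,1],np.cross(ex,[0,0,1]))
    z=R[:,2]; t=ex-z*(ex@z); t/=np.linalg.norm(t)
    out=[]
    for s in(1,-1): out.append(np.degrees(np.arctan2(-(s*t)@R[:,0],(s*t)@R[:,1])))
    return out
def go(p,a=None,R=None):
    s=sense();R=np.array(s['ee_rot']) if R is None else R
    a=np.array(s['tcp_pos']) if a is None else a
    return np.round((np.array(p)-a)@R*100,2)
E
python3 - <<'E'
from h import *
s=sense();R=np.array(s['ee_rot'])
for r in rollto(EX):
    a=np.radians(r);Rn=R@np.array([[np.cos(a),-np.sin(a),0],[np.sin(a),np.cos(a),0],[0,0,1]]);print(r,Rn.round(3).tolist())
print(go([.05,.62,.45]),go([.38,.05,.45]))
E
```

```text
-107.92270356343242 [[-0.081, 0.996, -0.047], [0.8, 0.093, 0.592], [0.594, 0.01, -0.804]]
72.07729643656758 [[0.081, -0.996, -0.047], [-0.8, -0.093, 0.592], [-0.594, -0.01, -0.804]]
[ 51.92  10.92 -34.  ] [ 92.97  48.4  -69.33]
```

Emit:
arm_command(
  rows=[
    {"fingers":100,"travel":[4,0.9,-2.7],"roll":7},
    {"fingers":100,"travel":[8,1.7,-5.4],"roll":14},
    {"fingers":100,"travel":[12,2.5,-8],"roll":21},
    {"fingers":100,"travel":[16,3.4,-10.6],"roll":28},
    {"fingers":100,"travel":[20,4.2,-13.2],"roll":35},
    {"fingers":100,"travel":[24,5,-15.8],"roll":42},
    {"fingers":100,"travel":[28,5.9,-18.4],"roll":50},
    {"fingers":100,"travel":[32,6.7,-21],"roll":58},
    {"fingers":100,"travel":[36,7.6,-23.6],"roll":65},
    {"fingers":100,"travel":[40,8.4,-26.2],"roll":72},
  ],
)

```text
time_s: 7.25
tcp_pos: [-0.1023, 0.7329, 0.4148]
ee_rot: [[0.078, -0.996, -0.047], [-0.8, -0.091, 0.593], [-0.595, -0.009, -0.804]]
wrist_force: [-0.1, 0.0, 0.8]
gripper_width: 1.001
```

```bash
python3 - <<'E'
from h import *
s=sense();print(s['joints'],s['tcp_pos'],rollto(EX));print(go([.05,.62,.45]),go([.38,.05,.45]))
E
```

```text
[ 115.48608577   10.03571698   -1.20281683   17.34307639  -45.45523658
 -118.62951687] [-0.10233388  0.73287823  0.41480707] [np.float64(179.81854776677565), np.float64(-0.18145223322435666)]
[  8.13 -14.17 -10.24] [ 56.32 -41.86 -45.59]
```

Emit:
arm_command(
  rows=[
    {"fingers":100,"travel":[3.1,-2.3,-2.5],"roll":0},
    {"fingers":100,"travel":[6.2,-4.6,-5],"roll":0},
    {"fingers":100,"travel":[9.3,-6.9,-7.5],"roll":0},
    {"fingers":100,"travel":[12.4,-9.2,-10],"roll":0},
    {"fingers":100,"travel":[15.5,-11.5,-12.5],"roll":0},
    {"fingers":100,"travel":[18.6,-13.8,-15],"roll":0},
    {"fingers":100,"travel":[21.7,-16.1,-17.5],"roll":0},
    {"fingers":100,"travel":[24.8,-18.4,-20],"roll":0},
    {"fingers":100,"travel":[28,-20.8,-22.5],"roll":0},
    {"fingers":100,"travel":[31,-23,-25],"roll":0},
  ],
)

```text
time_s: 8.25
tcp_pos: [0.1623, 0.3578, 0.4353]
ee_rot: [[0.087, -0.995, -0.047], [-0.798, -0.097, 0.594], [-0.596, -0.014, -0.803]]
wrist_force: [1.9, 0.4, -0.1]
gripper_width: 0.997
```

```bash
python3 - <<'E'
from h import *
s=sense();print(s['joints'],s['tcp_pos'],rollto(EX));print(go([.38,.05,.45]))
E
```

```text
[ 83.479252   -25.2996555  -18.37840925  -7.48232442 -61.03231317
 -76.11814434] [0.1623445  0.35776987 0.43532456] [np.float64(-179.68720486339492), np.float64(0.3127951366050739)]
[ 25.58 -18.68 -20.49]
```

Emit:
arm_command(
  rows=[
    {"fingers":100,"travel":[3.2,-1.8,-2.6],"roll":0},
    {"fingers":100,"travel":[6.4,-3.6,-5.2],"roll":0},
    {"fingers":100,"travel":[9.6,-5.4,-7.8],"roll":0},
    {"fingers":100,"travel":[12.8,-7.2,-10.4],"roll":0},
    {"fingers":100,"travel":[16,-9,-13],"roll":0},
    {"fingers":100,"travel":[19.2,-10.8,-15.6],"roll":0},
    {"fingers":100,"travel":[22.4,-12.6,-18.2],"roll":0},
    {"fingers":100,"travel":[25.6,-14.4,-20.8],"roll":0},
    {"fingers":100,"travel":[29,-16.5,-23],"roll":0},
    {"fingers":100,"travel":[32,-18,-24],"roll":0},
  ],
)

```text
time_s: 9.25
tcp_pos: [0.3806, -0.024, 0.4415]
ee_rot: [[0.085, -0.996, -0.039], [-0.803, -0.092, 0.589], [-0.59, -0.019, -0.807]]
wrist_force: [0.9, 1.2, 1.4]
gripper_width: 1.002
```

```bash
python3 - <<'E'
from h import *
s=sense();print(s['joints'],s['tcp_pos'],rollto(EX));print(go([.585,-.0,.13]))
E
```

```text
[-1.25669538e+01 -2.45200366e-02  1.05273750e+01 -3.65783513e+01
 -1.08142889e+02  8.79586776e+00] [ 0.38060752 -0.02395117  0.44147576] [np.float64(-179.80221038504516), np.float64(0.19778961495486433)]
[ 18.19 -19.99  25.75]
```

Emit:
arm_command(
  rows=[
    {"fingers":100,"travel":[2.3,-2.5,3.2],"roll":0},
    {"fingers":100,"travel":[4.6,-5,6.4],"roll":0},
    {"fingers":100,"travel":[6.9,-7.5,9.6],"roll":0},
    {"fingers":100,"travel":[9.2,-10,12.8],"roll":0},
    {"fingers":100,"travel":[11.5,-12.5,16],"roll":0},
    {"fingers":100,"travel":[13.8,-15,19.2],"roll":0},
    {"fingers":100,"travel":[16,-17.5,22.5],"roll":0},
    {"fingers":100,"travel":[18.2,-20,25.7],"roll":0},
    {"fingers":100,"travel":[18.2,-20,25.7],"roll":0},
  ],
)

```text
time_s: 10.15
tcp_pos: [0.5811, 0.0047, 0.1198]
ee_rot: [[0.076, -0.996, -0.055], [-0.801, -0.094, 0.592], [-0.594, -0.001, -0.804]]
wrist_force: [-0.4, 0.7, -0.9]
gripper_width: 0.997
```

```bash
python3 - <<'E'
from h import *
np.set_printoptions(precision=4,suppress=True)
s=sense();print(s['joints'],s['tcp_pos'],s['ee_rot'])
C=cam('wrist');im,d=capture('wrist');save('w2',im);np.savez('w2',im=im,d=d,M=C[3])
for l in ['pin_grip','shim_lug','notch','chuck_c','wafer_c']:
    print(l,[(np.round(r['position'],4).tolist(),round(r['p'],2)) for r in search_frame('wrist',l)[:2]])
for p in [(.5607,.0967,.066),(.5607,.0967,.025),(.6527,.1138,.045)]: print(proj(p,C))
E
```

```text
[ -5.9909  29.2267   3.896  -36.8664 -76.1829  24.2106] [0.5811 0.0047 0.1198] [[ 0.0762 -0.9956 -0.0551]
 [-0.8008 -0.094   0.5916]
 [-0.5941 -0.001  -0.8044]]
pin_grip [([0.5614, 0.0933, 0.0631], 0.89)]
shim_lug [([0.5663, 0.0625, 0.0232], 0.73)]
notch [([0.648, 0.0941, 0.034], 0.81)]
chuck_c [([0.5681, 0.1188, 0.0497], 0.89)]
wafer_c [([0.556, 0.1516, 0.053], 0.73)]
[285.0567 241.4472]
[284.3221 210.1382]
[200.9917 228.8102]
```

View pics/w2.png

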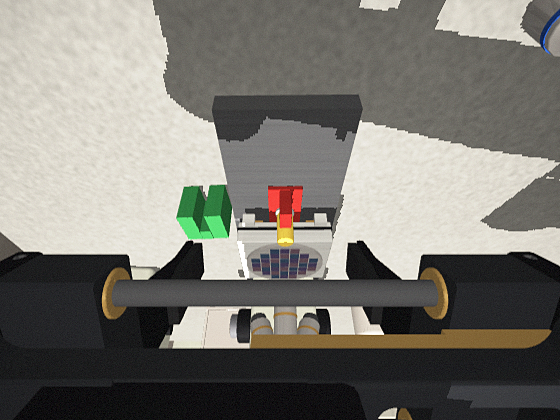

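```bash
cat > m.py <<'E'
from h import *
np.set_printoptions(precision=4,suppress=True)
def meas(f):
    z=np.load(f+'.npz');f0,cx,cy,_=cam('wrist');C=(f0,cx,cy,z['M']);P=cloud(z['d'],C)
    hsv=cv2.cvtColor(z['im'],cv2.COLOR_RGB2HSV);H,S,V=[hsv[...,i].astype(int) for i in range(3)]
    O=np.array([.5536,.1664,0]); L=np.stack([(P-O)@EX,(P-O)@EY,P[...,2]],-1)
    near=(abs(L[...,0])<.2)&(L[...,1]<0)&(L[...,1]>-.25)&(z['d']>0)
    def pc(n,m,F=L):
        q=F[m&near]
        if len(q)>3: print(n,len(q),'x',np.percentile(q[:,0],[2,50,98]),'y',np.percentile(q[:,1],[2,50,98]),'z',np.percentile(q[:,2],[2,50,98]))
        return q
    red=((H<8)|(H>172))&(S>140)
    pc('redplate',red&(L[...,2]<.03));pc('lug',red&(L[...,2]>.032));pc('lugtop',red&(L[...,2]>.053))
    pc('yellow',(H>18)&(H<36)&(S>120)&(L[...,2]>.03))
    g=(H>40)&(H<90)&(S>110)
    q=pc('green',g); t=pc('greentop',g&(L[...,2]>.0425))
    f=q[(q[:,2]<.038)&(q[:,2]>.005)]
    print('front normal fits')
    # dominant vertical faces: local front (y min)
    fr=t
    r=cv2.minAreaRect(fr[:,:2].astype(np.float32)); print('rect local',r)
    return z,L,P,g&near
if __name__=='__main__':
    meas('w2')
E
python3 m.py
```

```text
redplate 750 x [-0.0175  0.0022  0.0178] y [-0.1077 -0.0904 -0.0495] z [0.0214 0.025  0.029 ]
lug 393 x [-0.0055  0.0004  0.0056] y [-0.1082 -0.1065 -0.0838] z [0.0332 0.0535 0.0578]
lugtop 202 x [-0.0054  0.0004  0.0056] y [-0.2093 -0.099  -0.0838] z [0.0535 0.0569 0.1825]
yellow 518 x [-0.0381 -0.001   0.0584] y [-0.2498 -0.0768 -0.0119] z [0.0369 0.0657 0.2204]
green 2497 x [0.0584 0.0861 0.1136] y [-0.2114 -0.0805 -0.0456] z [0.0038 0.0359 0.1889]
greentop 954 x [-0.038   0.0843  0.113 ] y [-0.2227 -0.068  -0.044 ] z [0.0429 0.045  0.1944]
front normal fits
rect local ((0.03550724312663078, -0.14691054821014404), (0.2511361837387085, 0.10396352410316467), 68.93833923339844)
```

```bash
python3 - <<'E'
from m import *
z,L,P,g=meas('w2')
q=L[g&(L[...,0]>.05)&(L[...,0]<.13)&(L[...,2]<.055)]
fr=q[(q[:,2]<.038)&(q[:,2]>.006)]; 
# front face: normal by iterating line fit of lowest y in x-bins
def front(pts):
    xs,ys=[],[]
    for b in np.arange(.06,.116,.003):
        k=pts[(pts[:,0]>=b)&(pts[:,0]<b+.003)]
        if len(k)>8: xs.append(np.median(k[:,0]));ys.append(np.percentile(k[:,1],10))
    return np.array(xs),np.array(ys)
xs,ys=front(fr);print(np.c_[xs,ys])
t=q[(q[:,2]>.0425)&(q[:,2]<.048)]
r=cv2.minAreaRect(t[:,:2].astype(np.float32));print(r)
for a in range(-2,10,1):
    c,s=np.cos(np.radians(a)),np.sin(np.radians(a)); u=t[:,0]*c+t[:,1]*s; v=-t[:,0]*s+t[:,1]*c
    pu=np.percentile(u,[1,99]);pv=np.percentile(v,[1,99]);print(a,pu,pv,np.ptp(pu),np.ptp(pv),np.ptp(pu)*np.ptp(pv)*1e6)
a=np.radians(3);
im=np.zeros((300,300),np.uint8)
for x,y in t[:,:2]: im[int((-.03-y)*4000)%300,int((x-.05)*4000)%300]=255
cv2.imwrite('pics/g.png',cv2.resize(im,(600,600),interpolation=0))
E
```

```text
redplate 750 x [-0.0175  0.0022  0.0178] y [-0.1077 -0.0904 -0.0495] z [0.0214 0.025  0.029 ]
lug 393 x [-0.0055  0.0004  0.0056] y [-0.1082 -0.1065 -0.0838] z [0.0332 0.0535 0.0578]
lugtop 202 x [-0.0054  0.0004  0.0056] y [-0.2093 -0.099  -0.0838] z [0.0535 0.0569 0.1825]
yellow 518 x [-0.0381 -0.001   0.0584] y [-0.2498 -0.0768 -0.0119] z [0.0369 0.0657 0.2204]
green 2497 x [0.0584 0.0861 0.1136] y [-0.2114 -0.0805 -0.0456] z [0.0038 0.0359 0.1889]
greentop 954 x [-0.038   0.0843  0.113 ] y [-0.2227 -0.068  -0.044 ] z [0.0429 0.045  0.1944]
front normal fits
rect local ((0.03550724312663078, -0.14691054821014404), (0.2511361837387085, 0.10396352410316467), 68.93833923339844)
[[ 0.0655 -0.0585]
 [ 0.0672 -0.088 ]
 [ 0.0703 -0.0888]
 [ 0.0734 -0.0888]
 [ 0.0765 -0.0885]
 [ 0.0796 -0.0882]
 [ 0.0826 -0.0879]
 [ 0.0847 -0.0879]
 [ 0.0919 -0.0589]
 [ 0.0951 -0.0593]
 [ 0.0971 -0.085 ]
 [ 0.1005 -0.0866]
 [ 0.1036 -0.0862]
 [ 0.1065 -0.086 ]
 [ 0.1096 -0.0859]
 [ 0.1126 -0.0858]
 [ 0.1146 -0.0851]]
((0.09009945392608643, -0.06518477201461792), (0.047908198088407516, 0.04582082852721214)
[... 461 characters left out ...]
04436127799861665 2098.776299837504
3 [0.0628 0.1097] [-0.092  -0.0479] 0.046976145951322296 0.04404055381316731 2068.855483704411
4 [0.0616 0.1084] [-0.0933 -0.0496] 0.046796533095523785 0.04379504841022648 2049.4564323492295
5 [0.0603 0.1071] [-0.0949 -0.051 ] 0.046858962502383014 0.043911993242719306 2057.67044476548
6 [0.0588 0.1058] [-0.0965 -0.0524] 0.04696682930787849 0.04412659140910782 2072.486086650064
7 [0.0573 0.1046] [-0.0982 -0.0537] 0.047330782126627925 0.0445495810869694 2108.566516259893
8 [0.0558 0.1035] [-0.1    -0.0551] 0.04769398084859912 0.044921780116827334 2142.4985205769435
9 [0.0542 0.1024] [-0.1017 -0.0564] 0.048137253141760185 0.04531320178805848 2181.253065135431
```

View pics/g.png

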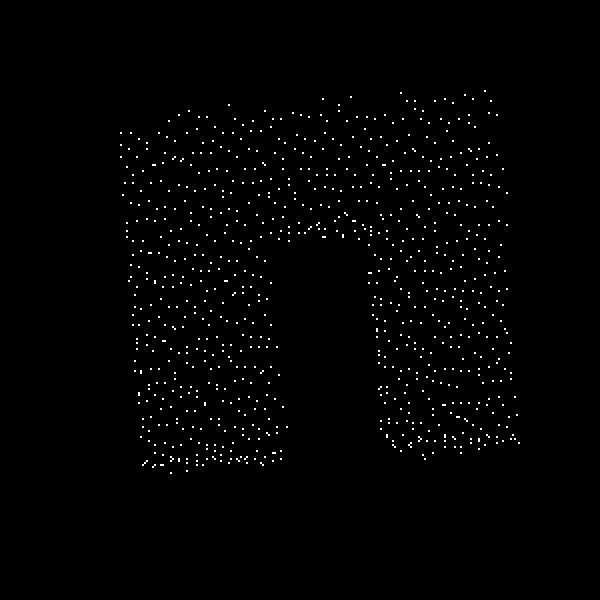

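```bash
cat >> h.py <<'E'
O=np.array([.5536,.1664,0])
W=lambda x,y,z: O+x*EX+y*EY+np.array([0,0,z])
def tcpfor(g): return np.array(g)+.008*np.array(sense()['ee_rot'])[:,2]
def loc(): # grasp point, local
    s=sense();g=np.array(s['tcp_pos'])-.008*np.array(s['ee_rot'])[:,2]-O
    return np.round([g@EX,g@EY,g[2]],4)
E
python3 - <<'E'
from h import *
print(loc(),rollto(EX)[1])
t=tcpfor(W(0,-.073,.055)); z=np.array(sense()['ee_rot'])[:,2]
print('pre',go(t-.06*z),'grasp',go(t))
E
```

```text
[ 0.012  -0.17    0.1367] 0.28480768035199133
pre [-3.01  1.41  6.3 ] grasp [-3.01  1.41 12.3 ]
```

Emit:
arm_command(
  rows=[
    {"fingers":50,"travel":[-1.5,0.7,3],"roll":0.3},
    {"fingers":50,"travel":[-3,1.4,6.3],"roll":0.3},
    {"fingers":50,"travel":[-3,1.4,6.3],"roll":0.3},
    {"fingers":50,"travel":[-3,1.4,6.3],"roll":0.3},
    {"fingers":50,"travel":[-3,1.4,6.3],"roll":0.3},
  ],
)

```text
time_s: 10.95
tcp_pos: [0.5634, 0.0628, 0.0958]
ee_rot: [[0.08, -0.996, -0.043], [-0.803, -0.09, 0.59], [-0.591, -0.013, -0.806]]
wrist_force: [0.3, -0.1, 0.1]
gripper_width: 0.629
```

```bash
python3 - <<'E'
from h import *
np.set_printoptions(precision=4,suppress=True)
print(loc(),rollto(EX)[1])
t=tcpfor(W(0,-.073,.055)); print('grasp',go(t))
C=cam('wrist');im,d=capture('wrist');np.savez('w3',im=im,d=d,M=C[3])
from m import meas
meas('w3')
E
```

```text
[-0.0009 -0.1088  0.1023] -0.07445154045692454
grasp [-0.09  0.02  5.93]
redplate 1211 x [-0.0174 -0.0022  0.0179] y [-0.1074 -0.0904 -0.0501] z [0.0213 0.025  0.0282]
lug 650 x [-0.0049  0.0006  0.0064] y [-0.1843 -0.1064 -0.084 ] z [0.0327 0.054  0.1636]
lugtop 342 x [-0.0815  0.0005  0.0756] y [-0.1912 -0.0998 -0.0852] z [0.0535 0.057  0.1737]
yellow 4412 x [-0.0616 -0.0195  0.0289] y [-0.1985 -0.195  -0.0671] z [0.0525 0.1804 0.1835]
green 4004 x [-0.034   0.0841  0.1135] y [-0.1877 -0.0797 -0.0463] z [0.0036 0.037  0.1747]
greentop 1592 x [-0.0818  0.0833  0.1131] y [-0.2054 -0.0697 -0.0446] z [0.0429 0.0451 0.1954]
front normal fits
rect local ((0.029522091150283813, -0.14607718586921692), (0.24922475218772888, 0.13442207872867584), 31.5379695892334)
```

Emit:
arm_command(
  rows=[
    {"fingers":50,"travel":[0,-0.1,1.5],"roll":0},
    {"fingers":50,"travel":[-0.1,-0.1,3],"roll":0},
    {"fingers":50,"travel":[-0.1,-0.1,4.5],"roll":0},
    {"fingers":50,"travel":[-0.1,-0.1,5.5],"roll":0},
    {"fingers":50,"travel":[-0.1,-0.1,5.9],"roll":0},
    {"fingers":50,"travel":[-0.1,-0.1,5.9],"roll":0},
  ],
)

```text
time_s: 11.6
tcp_pos: [0.5601, 0.0997, 0.0461]
ee_rot: [[0.078, -0.996, -0.048], [-0.802, -0.091, 0.59], [-0.592, -0.007, -0.806]]
wrist_force: [0.1, 0.0, 0.5]
gripper_width: 0.504
```

```bash
python3 - <<'E'
from h import *
print(loc(),rollto(EX)[1],sense()['wrist_force'])
C=cam('wrist');im,d=capture('wrist');np.savez('w4',im=im,d=d,M=C[3]);save('w4',im[180:360,180:390].repeat(3,0).repeat(3,1))
E
```

```text
[-0.0004 -0.0717  0.0525] -0.21378790191783348 [0.11163608 0.04231817 0.47339697]
```

View pics/w4.png

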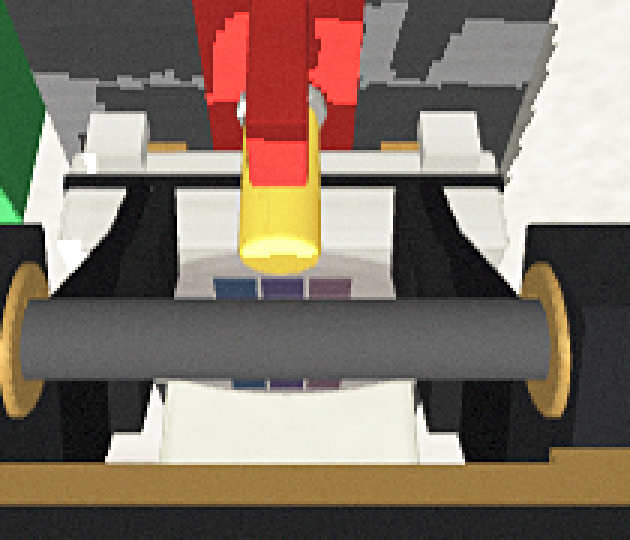

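Emit:
arm_command(
  rows=[
    {"fingers":0,"travel":[0,0,-0.1],"roll":0},
    {"fingers":0,"travel":[0,0,-0.1],"roll":0},
    {"fingers":0,"travel":[0,0,-0.1],"roll":0},
    {"fingers":0,"travel":[0,0,-0.1],"roll":0},
    {"fingers":0,"travel":[0,0,-0.1],"roll":0},
    {"fingers":0,"travel":[0,0,-0.1],"roll":0},
    {"fingers":0,"travel":[0,0,-0.1],"roll":0},
    {"fingers":0,"travel":[0,0,-0.1],"roll":0},
  ],
)

```text
time_s: 12.45
tcp_pos: [0.5606, 0.0987, 0.0478]
ee_rot: [[0.078, -0.996, -0.046], [-0.802, -0.09, 0.59], [-0.592, -0.009, -0.806]]
wrist_force: [-0.4, 0.2, -0.1]
gripper_width: 0.006
```

```bash
python3 - <<'E'
from h import *
s=sense();print(loc(),rollto(EX)[1],s['wrist_force'],s['moment'],s['gripper_width']*87)
R=np.array(s['ee_rot']);print('up5cm',np.array([0,0,5.])@R)
E
```

```text
[ 0.     -0.0728  0.0543] -0.19537711325589777 [-0.41314643  0.22144816 -0.12015202] [-1.14005191 -0.08031595  0.02590802] 0.5306793602914271
up5cm [-2.96004181 -0.04542183 -4.0294031 ]
```

```bash
python3 - <<'E'
from h import *
C=cam('wrist');im,d=capture('wrist');np.savez('w5',im=im,d=d,M=C[3]);a=im[150:360,160:410].repeat(2,0).repeat(2,1)
C=cam('scene');im,d=capture('scene');np.savez('s5',im=im,d=d);b=cv2.resize(im[150:260,290:480],None,fx=2.6,fy=2.6)
out=np.zeros((a.shape[0]+b.shape[0],max(a.shape[1],b.shape[1]),3),np.uint8);out[:a.shape[0],:a.shape[1]]=a;out[a.shape[0]:,:b.shape[1]]=b;save('w5',out);print(out.shape)
E
```

```text
(706, 500, 3)
```

View pics/w5.png

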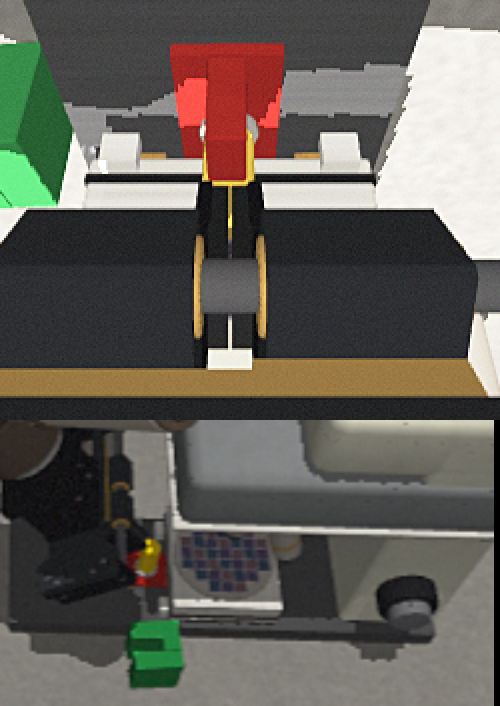

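```bash
python3 - <<'E'
from h import *
np.set_printoptions(precision=4,suppress=True)
s=sense();R=np.array(s['ee_rot']);p=np.array(s['tcp_pos'])
for f in('w4','w5'):
    z=np.load(f+'.npz');f0,cx,cy,_=cam('wrist');P=cloud(z['d'],(f0,cx,cy,z['M']))
    T=(P-p)@R
    print(f)
    for v in range(215,345,8):
        print(v,[(round(float(z['d'][v,u]),3),np.round(T[v,u]*1000).astype(int).tolist()) for u in ((235,245,315,325) if f=='w4' else (266,270,275,280,284))])
E
```

```text
w4
215 [(0.224, [10, -29, 28]), (0.223, [10, -22, 27]), (0.223, [10, 32, 27]), (0.224, [10, 39, 28])]
223 [(0.231, [1, -30, 33]), (0.232, [1, -22, 34]), (0.231, [1, 33, 33]), (0.221, [5, 39, 24])]
231 [(0.227, [-3, -30, 28]), (0.228, [-4, -22, 28]), (0.227, [-3, 32, 27]), (0.216, [1, 38, 17])]
239 [(0.222, [-7, -29, 21]), (0.223, [-8, -21, 22]), (0.222, [-7, 31, 21]), (0.222, [-7, 39, 21])]
247 [(0.168, [9, -22, -30]), (0.219, [-12, -21, 17]), (0.168, [9, 24, -31]), (0.164, [11, 29, -34])]
255 [(0.163, [7, -21, -36]), (0.214, [-16, -21, 11]), (0.158, [9, 23, -41]), (0.155, [11, 27, -44])]
263 [(0.161, [4, -21, -40]), (0.215, [-21, -21, 9]), (0.157, [5, 22, -43]), (0.149, [10, 26, -51])]
271 [(0.161, [0, -21, -41]), (0.217, [-28, -21, 9]), (0.158, [1, 22, -44]), (0.142, [9, 25, -58])]
279 [(0.089, [33, -11, -106]), (0.089, [32, -8, -106]), (0.088, [33, 13, -107]), (0.089, [33, 16, -106])]
287 [(0.087, [31, -11, -108]), (0.086, [32, -8, -110]), (0.086, [32, 12, -109]), (0.086, [32, 15, -109])]
295 [(0.086, [29, -11, -110]), (0.086, [29, -8, -110]), (0.085, [30, 12, -111]), (0.085, [30,
[... 2035 characters left out ...]
, (0.086, [27, 0, -113]), (0.086, [27, 2, -113]), (0.086, [27, 3, -113])]
311 [(0.131, [-3, -3, -75]), (0.131, [-3, -2, -75]), (0.351, [-140, 1, 114]), (0.13, [-2, 3, -76]), (0.131, [-3, 5, -75])]
319 [(0.133, [-8, -4, -74]), (0.133, [-8, -2, -74]), (0.346, [-145, 1, 107]), (0.133, [-8, 3, -74]), (0.132, [-7, 5, -75])]
327 [(0.34, [-151, -9, 99]), (0.338, [-149, -4, 97]), (0.339, [-150, 1, 98]), (0.339, [-150, 7, 98]), (0.339, [-149, 12, 98])]
335 [(0.079, [23, -2, -122]), (0.079, [23, -1, -121]), (0.08, [22, 0, -120]), (0.079, [23, 2, -121]), (0.079, [23, 3, -121])]
343 [(0.076, [23, -2, -124]), (0.075, [24, -1, -126]), (0.076, [23, 0, -125]), (0.077, [23, 2, -124]), (0.075, [24, 3, -125])]
```

```bash
python3 - <<'E'
from h import *
np.set_printoptions(precision=1,suppress=True)
f0,cx,cy,_=cam('wrist');M=np.array(get_calibration('wrist')['mount'])
z=np.load('w4.npz');T=cloud(z['d'],(f0,cx,cy,M))*1000
for u in(232,236,238,312,316,320):
    print(u,[(v,T[v,u].round(0).tolist()) for v in range(236,249) if z['d'][v,u]<.175][:2])
# all finger points between z=-60 and 20
m=(z['d']>0)&(abs(T[...,0])<20)&(T[...,2]>-60)&(T[...,2]<15)&(abs(T[...,1])>18)&(abs(T[...,1])<45)
for a in range(-60,15,4):
    k=m&(abs(T[...,2]-a)<2);q=T[k]
    if len(q)>3: print(a,len(q),np.percentile(q,[5,95],0).ravel())
E
```

```text
232 [(243, [9.0, -25.0, -26.0]), (244, [9.0, -24.0, -29.0])]
236 [(243, [9.0, -23.0, -26.0]), (244, [9.0, -22.0, -28.0])]
238 [(245, [7.0, -21.0, -26.0]), (247, [6.0, -21.0, -26.0])]
312 [(243, [9.0, 23.0, -26.0]), (244, [9.0, 22.0, -28.0])]
316 [(243, [9.0, 25.0, -27.0]), (244, [9.0, 25.0, -29.0])]
320 [(240, [11.0, 27.0, -27.0]), (241, [10.0, 27.0, -27.0])]
-60 97 [  8.7 -32.  -59.9  10.8  33.  -58.1]
-56 174 [  8.1 -31.  -57.8  10.9  31.7 -54.2]
-52 223 [  1.2 -29.7 -53.8  10.8  30.5 -50.2]
-48 196 [ -0.2 -29.1 -49.8  10.8  29.5 -46.3]
-44 170 [ -2.8 -28.9 -45.8  10.7  29.4 -42.2]
-40 166 [ -4.5 -29.  -41.7  10.8  29.6 -38.2]
-36 152 [ -7.  -28.3 -37.7  10.8  29.6 -34.2]
-32 160 [ -6.9 -28.6 -33.8  10.8  29.5 -30.2]
-28 127 [ -4.8 -28.7 -29.9  10.7  29.2 -26.3]
-24 52 [ -9.7 -28.7 -25.9  10.6  28.5 -24.5]
4 36 [-19.9 -23.8   4.6 -17.4  26.1   6. ]
8 188 [-19.3 -43.4   6.2 -14.5  43.3   9.9]
12 197 [-15.2 -43.6  10.2 -11.2  43.9  13.8]
```

```bash
sed -i 's/\.008\*np\.array(s/.0445*np.array(s/; s/\.008\*np\.array(sense/.0445*np.array(sense/' h.py; grep -n 0445 h.py; python3 - <<'E'
from h import *
print(loc()); print(go(tcpfor(W(0,-.073,.055))))
E
```

```text
36:def tcpfor(g): return np.array(g)+.0445*np.array(sense()['ee_rot'])[:,2]
38:    s=sense();g=np.array(s['tcp_pos'])-.0445*np.array(s['ee_rot'])[:,2]-O
[-0.0005 -0.0944  0.0836]
[-0.03 -0.    3.58]
```

Emit:
arm_command(
  rows=[
    {"fingers":50,"travel":[0,0,-0.3],"roll":0},
    {"fingers":50,"travel":[0,0,-0.3],"roll":0},
    {"fingers":50,"travel":[0,0,-0.3],"roll":0},
    {"fingers":50,"travel":[0,0,-0.3],"roll":0},
    {"fingers":50,"travel":[0,0,-0.3],"roll":0},
    {"fingers":50,"travel":[0,0,-0.3],"roll":0},
    {"fingers":50,"travel":[0,0,-0.3],"roll":0},
    {"fingers":50,"travel":[0,0,-0.3],"roll":0},
  ],
)

```text
time_s: 13.35
tcp_pos: [0.5607, 0.0969, 0.0502]
ee_rot: [[0.078, -0.996, -0.046], [-0.802, -0.09, 0.59], [-0.592, -0.009, -0.806]]
wrist_force: [-0.5, 0.5, -0.5]
gripper_width: 0.487
```

```bash
python3 - <<'E'
from h import *
print(loc(),rollto(EX)[1]); print(go(tcpfor(W(0,-.073,.055))))
E
```

```text
[-0.0006 -0.0962  0.0861] -0.19373423334815168
[-0.03 -0.    3.88]
```

Emit:
arm_command(
  rows=[
    {"fingers":50,"travel":[0,-0.05,1],"roll":0},
    {"fingers":50,"travel":[0,-0.05,2],"roll":0},
    {"fingers":50,"travel":[0,-0.05,3],"roll":0},
    {"fingers":50,"travel":[0,-0.05,3.5],"roll":0},
    {"fingers":50,"travel":[0,-0.05,3.8],"roll":0},
    {"fingers":50,"travel":[0,-0.05,3.8],"roll":0},
  ],
)

```text
time_s: 13.95
tcp_pos: [0.5592, 0.1197, 0.0191]
ee_rot: [[0.078, -0.996, -0.047], [-0.802, -0.091, 0.59], [-0.592, -0.008, -0.806]]
wrist_force: [0.9, 0.2, 0.9]
gripper_width: 0.502
```

```bash
python3 - <<'E'
from h import *
s=sense();print(loc(),rollto(EX)[1],s['wrist_force']); print(go(tcpfor(W(0,-.073,.055))))
C=cam('wrist');im,d=capture('wrist');a=im[150:360,160:410].repeat(2,0).repeat(2,1)
save('w6',a)
E
```

```text
[ 0.0003 -0.0734  0.055 ] -0.20448023651840697 [0.88165029 0.20582562 0.90979699]
[-0.04  0.03  0.02]
```

View pics/w6.png

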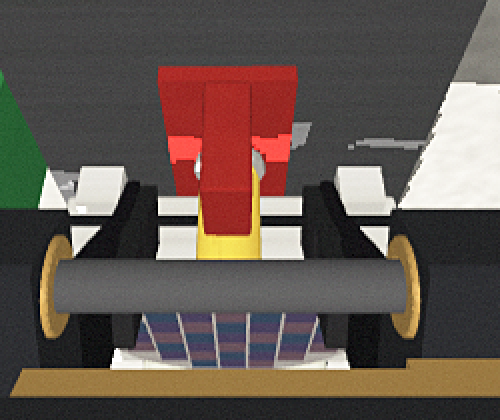

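Emit:
arm_command(
  rows=[
    {"fingers":0,"travel":[0,0,0],"roll":0},
    {"fingers":0,"travel":[0,0,0],"roll":0},
    {"fingers":0,"travel":[0,0,0],"roll":0},
    {"fingers":0,"travel":[0,0,0],"roll":0},
    {"fingers":0,"travel":[0,0,0],"roll":0},
    {"fingers":0,"travel":[0,0,0],"roll":0},
    {"fingers":0,"travel":[0,0,0],"roll":0},
  ],
)

```text
time_s: 14.7
tcp_pos: [0.5595, 0.1193, 0.0198]
ee_rot: [[0.078, -0.996, -0.046], [-0.802, -0.09, 0.59], [-0.592, -0.009, -0.806]]
wrist_force: [0.2, -1.7, 1.1]
gripper_width: 0.194
```

```bash
python3 - <<'E'
from h import *
s=sense();print(loc(),s['wrist_force'],s['gripper_width']*87)
R=np.array(s['ee_rot']);print('up1cm',np.array([0,0,1.])@R,'ex',EX@R,'ey',EY@R)
E
```

```text
[ 0.0005 -0.0738  0.0557] [ 0.19785977 -1.73839474  1.08467266] 16.89187120257067
up1cm [-0.59200609 -0.00924668 -0.80588044] ex [-0.003216   -0.99989912  0.01383534] ey [-0.80592707  0.01078232  0.59191663]
```

Emit:
arm_command(
  rows=[
    {"fingers":0,"travel":[-0.3,0,-0.4],"roll":0},
    {"fingers":0,"travel":[-0.6,0,-0.81],"roll":0},
    {"fingers":0,"travel":[-0.89,-0.01,-1.21],"roll":0},
    {"fingers":0,"travel":[-1.18,-0.02,-1.61],"roll":0},
    {"fingers":0,"travel":[-1.48,-0.02,-2.01],"roll":0},
    {"fingers":0,"travel":[-1.78,-0.03,-2.42],"roll":0},
    {"fingers":0,"travel":[-2.07,-0.03,-2.82],"roll":0},
    {"fingers":0,"travel":[-2.37,-0.04,-3.22],"roll":0},
    {"fingers":0,"travel":[-2.66,-0.05,-3.63],"roll":0},
    {"fingers":0,"travel":[-3.08,-0.05,-4.19],"roll":0},
  ],
)

```text
time_s: 15.7
tcp_pos: [0.5593, 0.1194, 0.0718]
ee_rot: [[0.078, -0.996, -0.047], [-0.802, -0.09, 0.59], [-0.592, -0.008, -0.806]]
wrist_force: [-0.1, -0.7, 0.1]
gripper_width: 0.201
```

```bash
python3 - <<'E'
from h import *
s=sense();print(loc(),s['wrist_force'],s['gripper_width']*87)
# pin axis offset: pin at local y -.070 when grasp -.0738
g=loc(); 
print('to notch -6mm front', go(np.array(s['tcp_pos'])+(.0901-g[0]+(.0005))*EX+(-.0634-.006-g[1]-.0038)*EY))
E
```

```text
[ 0.0003 -0.0737  0.1077] [-0.14617204 -0.67346571  0.1482201 ] 17.445225287155115
to notch -6mm front [-0.08 -9.03  0.15]
```

Emit:
arm_command(
  rows=[
    {"fingers":0,"travel":[0,-1.5,0],"roll":0},
    {"fingers":0,"travel":[0,-3,0],"roll":0},
    {"fingers":0,"travel":[0,-4.5,0],"roll":0},
    {"fingers":0,"travel":[0,-6,0.1],"roll":0},
    {"fingers":0,"travel":[0,-7.5,0.1],"roll":0},
    {"fingers":0,"travel":[-0.05,-8.5,0.15],"roll":0},
    {"fingers":0,"travel":[-0.05,-9.05,0.15],"roll":0},
    {"fingers":0,"travel":[-0.05,-9.05,0.15],"roll":0},
    {"fingers":0,"travel":[-0.05,-9.05,0.15],"roll":0},
  ],
)

```text
time_s: 16.6
tcp_pos: [0.649, 0.1289, 0.0715]
ee_rot: [[0.078, -0.996, -0.047], [-0.802, -0.09, 0.59], [-0.592, -0.008, -0.806]]
wrist_force: [0.1, -1.7, 0.2]
gripper_width: 0.199
```

```bash
python3 - <<'E'
from h import *
s=sense();print(loc(),s['wrist_force'],s['joints'])
C=cam('wrist');im,d=capture('wrist');np.savez('w7',im=im,d=d,M=C[3]);a=cv2.resize(im[150:300,160:400],None,fx=2,fy=2)
C2=cam('scene');im2,d2=capture('scene');np.savez('s7',im=im2,d=d2);b=cv2.resize(im2[170:260,290:410],None,fx=4,fy=4)
out=np.zeros((a.shape[0]+b.shape[0],480,3),np.uint8);out[:300]=a;out[300:]=b;save('w7',out[:600])
R=np.array(s['ee_rot']);print('up1cm',np.array([0,0,1.])@R,'ex',EX@R,'ey',EY@R)
E
```

```text
[ 0.0905 -0.0733  0.1073] [ 0.09054899 -1.69142991  0.20404154] [  4.87847365  35.37885578   8.32668215 -39.59484509 -68.30531217
  17.37811004]
up1cm [-0.59216089 -0.00834357 -0.80577656] ex [-0.00374818 -0.99990706  0.01310825] ey [-0.80581104  0.01078239  0.59207458]
```

View pics/w7.png

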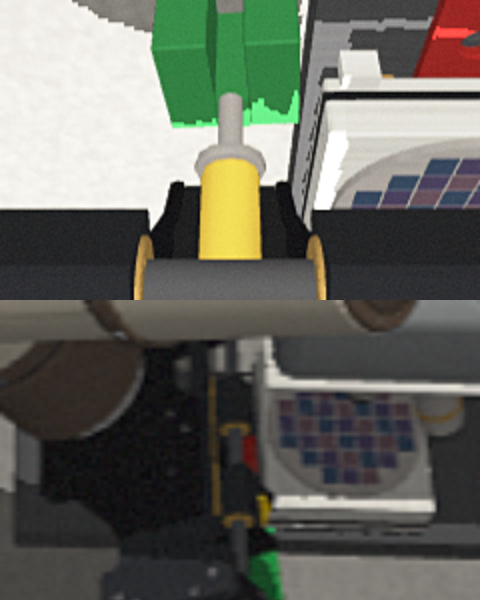

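```bash
python3 - <<'E'
from h import *
np.set_printoptions(precision=4,suppress=True)
z=np.load('w7.npz');f0,cx,cy,_=cam('wrist');P=cloud(z['d'],(f0,cx,cy,z['M']))
L=np.stack([(P-O)@EX,(P-O)@EY,P[...,2]],-1)
hsv=cv2.cvtColor(z['im'],cv2.COLOR_RGB2HSV)
y=(hsv[...,0]>18)&(hsv[...,0]<36)&(hsv[...,1]>120);y[:230]=0;y[282:]=0;y[:,:255]=0;y[:,295:]=0
q=L[y];print('yellow',len(q),np.percentile(q,[2,50,98],0))
for v in(200,205,210,215,218): 
    print(v,[(u,L[v,u].round(4).tolist()) for u in range(266,286,3)])
E
```

```text
yellow 1479 [[ 0.0819 -0.1359  0.0831]
 [ 0.09   -0.0757  0.0989]
 [ 0.0985 -0.0699  0.1389]]
200 [(266, [0.0969, -0.0576, 0.0451]), (269, [0.0943, -0.0695, 0.0546]), (272, [0.0922, -0.0722, 0.0567]), (275, [0.0903, -0.0724, 0.0569]), (278, [0.0883, -0.0714, 0.0561]), (281, [0.0862, -0.0581, 0.0454]), (284, [0.084, -0.0569, 0.0445])]
205 [(266, [0.0971, -0.0512, 0.0446]), (269, [0.0942, -0.0693, 0.0586]), (272, [0.0922, -0.0715, 0.0603]), (275, [0.0902, -0.071, 0.06]), (278, [0.0883, -0.0713, 0.0601]), (281, [0.0861, -0.0517, 0.045]), (284, [0.084, -0.0525, 0.0456])]
210 [(266, [0.0972, -0.0462, 0.0455]), (269, [0.0941, -0.07, 0.0632]), (272, [0.0921, -0.0712, 0.0641]), (275, [0.0902, -0.072, 0.0647]), (278, [0.0883, -0.0711, 0.064]), (281, [0.0861, -0.045, 0.0446]), (284, [0.0839, -0.046, 0.0453])]
215 [(266, [0.1006, 0.0228, 0.0002]), (269, [0.094, -0.07, 0.0672]), (272, [0.0921, -0.0713, 0.0681]), (275, [0.0902, -0.0722, 0.0688]), (278, [0.0883, -0.0721, 0.0687]), (281, [0.0864, -0.0681, 0.0658]), (284, [0.0822, 0.0234, -0.0002])]
218 [(266, [0.1008, 0.0287, -0.0001]), (269, [0.0939, -0.0704, 0.0698]), (272, [0.092, -0.0722, 0.071]), (275, [0.0902, -0.0707, 0.0699]), (278, [0.0883, -0.0716, 0.0706]), (281, [0.0864, -0.0682, 0.0682]), (284, [0.0821, 0.0292, -0.0005])]
```

Emit:
arm_command(
  rows=[
    {"fingers":0,"travel":[0.6,0,0.8],"roll":0},
    {"fingers":0,"travel":[1.0,0,1.36],"roll":0},
    {"fingers":0,"travel":[1.3,0,1.77],"roll":0},
    {"fingers":0,"travel":[1.5,0,2.04],"roll":0},
    {"fingers":0,"travel":[1.65,0,2.24],"roll":0},
    {"fingers":0,"travel":[1.78,0,2.42],"roll":0},
    {"fingers":0,"travel":[1.78,0,2.42],"roll":0},
  ],
)

```text
time_s: 17.4
tcp_pos: [0.6497, 0.1289, 0.0412]
ee_rot: [[0.078, -0.996, -0.046], [-0.802, -0.09, 0.59], [-0.592, -0.009, -0.806]]
wrist_force: [-1.0, -0.2, -0.6]
gripper_width: 0.196
```

```bash
python3 - <<'E'
from h import *
s=sense();print(loc(),s['wrist_force'],s['moment'])
E
```

```text
[ 0.0912 -0.0734  0.0771] [-0.95176712 -0.15532508 -0.62141281] [-1.24501487 -0.09487704 -0.01877752]
```

Emit:
arm_command(
  rows=[
    {"fingers":0,"travel":[-0.1,0.01,0.07],"roll":0},
    {"fingers":0,"travel":[-0.2,0.02,0.15],"roll":0},
    {"fingers":0,"travel":[-0.28,0.03,0.21],"roll":0},
    {"fingers":0,"travel":[-0.36,0.03,0.26],"roll":0},
    {"fingers":0,"travel":[-0.36,0.03,0.26],"roll":0},
  ],
)

```text
time_s: 17.9
tcp_pos: [0.6491, 0.1335, 0.0417]
ee_rot: [[0.078, -0.996, -0.046], [-0.802, -0.09, 0.59], [-0.592, -0.009, -0.806]]
wrist_force: [0.6, -1.1, -1.3]
gripper_width: 0.196
```

```bash
python3 - <<'E'
from h import *
s=sense();print(loc(),s['wrist_force'],s['moment'])
E
```

```text
[ 0.0911 -0.0688  0.0775] [ 0.63591664 -1.06071662 -1.33862822] [-1.25974131 -0.17616037  0.03749449]
```

Emit:
arm_command(
  rows=[
    {"fingers":0,"travel":[-0.04,0,0.03],"roll":0},
    {"fingers":0,"travel":[-0.08,0,0.06],"roll":0},
    {"fingers":0,"travel":[-0.08,0,0.06],"roll":0},
  ],
)

```text
time_s: 18.2
tcp_pos: [0.649, 0.1343, 0.0415]
ee_rot: [[0.078, -0.996, -0.046], [-0.802, -0.09, 0.59], [-0.592, -0.009, -0.806]]
wrist_force: [0.2, -0.5, 0.6]
gripper_width: 0.199
```

Emit:
arm_command(
  rows=[
    {"fingers":0,"travel":[-0.04,0,0.03],"roll":0},
    {"fingers":0,"travel":[-0.04,0,0.03],"roll":0},
    {"fingers":0,"travel":[-0.04,0,0.03],"roll":0},
  ],
)

```text
time_s: 18.5
tcp_pos: [0.649, 0.1344, 0.0415]
ee_rot: [[0.078, -0.996, -0.046], [-0.802, -0.09, 0.59], [-0.592, -0.009, -0.806]]
wrist_force: [0.8, -1.7, 0.2]
gripper_width: 0.198
```

```bash
python3 - <<'E'
from h import *
s=sense();print(loc(),s['wrist_force'],s['moment'])
E
```

```text
[ 0.0911 -0.0678  0.0774] [ 0.8159322  -1.65570859  0.18854943] [-1.53257816 -0.11184327  0.10413283]
```

Emit:
arm_command(
  rows=[
    {"fingers":0,"travel":[-0.05,0,0.035],"roll":0},
    {"fingers":0,"travel":[-0.05,0,0.035],"roll":0},
    {"fingers":0,"travel":[-0.05,0,0.035],"roll":0},
  ],
)

```text
time_s: 18.8
tcp_pos: [0.649, 0.1347, 0.0415]
ee_rot: [[0.078, -0.996, -0.046], [-0.803, -0.09, 0.59], [-0.591, -0.009, -0.806]]
wrist_force: [-0.3, -3.2, 0.6]
gripper_width: 0.194
```

```bash
python3 - <<'E'
from h import *
s=sense();print(loc(),s['wrist_force'],s['moment'])
E
```

```text
[ 0.0911 -0.0675  0.0774] [-0.27647274 -3.17850038  0.60189058] [-2.00302675 -0.04026839  0.0730454 ]
```

Emit:
arm_command(
  rows=[
    {"fingers":0,"travel":[-0.05,0,0.035],"roll":0},
    {"fingers":0,"travel":[-0.05,0,0.035],"roll":0},
    {"fingers":0,"travel":[-0.05,0,0.035],"roll":0},
  ],
)

```text
time_s: 19.1
tcp_pos: [0.649, 0.1349, 0.0415]
ee_rot: [[0.078, -0.996, -0.046], [-0.803, -0.09, 0.589], [-0.591, -0.009, -0.807]]
wrist_force: [-1.4, -6.5, 0.8]
gripper_width: 0.202
```

```bash
python3 - <<'E'
from h import *
s=sense();print(loc(),s['wrist_force'],s['moment'])
R=np.array(s['ee_rot']);print(EY@R,R[2])
E
```

```text
[ 0.0911 -0.0673  0.0774] [-1.3692689  -6.48185819  0.82967279] [-2.40805972  0.02109981  0.05247515]
[-0.80681485  0.01102518  0.59070148] [-0.59079467 -0.00932789 -0.80676803]
```

Emit:
arm_command(
  rows=[
    {"fingers":0,"travel":[0.1,0,0.06],"roll":0},
    {"fingers":0,"travel":[0.13,0,0.085],"roll":0},
    {"fingers":0,"travel":[0.13,0,0.085],"roll":0},
  ],
)

```text
time_s: 19.4
tcp_pos: [0.6496, 0.135, 0.0406]
ee_rot: [[0.079, -0.996, -0.045], [-0.802, -0.09, 0.59], [-0.591, -0.011, -0.806]]
wrist_force: [0.6, -5.1, 2.8]
gripper_width: 0.204
```

Emit:
arm_command(
  rows=[
    {"fingers":0,"travel":[0.03,0,0.04],"roll":0},
    {"fingers":0,"travel":[0.03,0,0.04],"roll":0},
    {"fingers":0,"travel":[0.03,0,0.04],"roll":0},
  ],
)

```text
time_s: 19.7
tcp_pos: [0.6497, 0.135, 0.0402]
ee_rot: [[0.079, -0.996, -0.044], [-0.802, -0.09, 0.59], [-0.591, -0.011, -0.806]]
wrist_force: [-0.1, -4.9, 2.5]
gripper_width: 0.2
```

```bash
python3 - <<'E'
from h import *
s=sense();print(loc(),s['wrist_force'],s['moment'])
E
```

```text
[ 0.0917 -0.0673  0.076 ] [-0.08889336 -4.86843353  2.48882211] [-1.97784826 -0.16026537  0.03361292]
```

Emit:
arm_command(
  rows=[
    {"fingers":0,"travel":[0.03,0,0.04],"roll":0},
    {"fingers":0,"travel":[0.03,0,0.04],"roll":0},
    {"fingers":0,"travel":[0.03,0,0.04],"roll":0},
  ],
)

```text
time_s: 20.0
tcp_pos: [0.6498, 0.135, 0.0399]
ee_rot: [[0.079, -0.996, -0.044], [-0.802, -0.09, 0.59], [-0.591, -0.011, -0.806]]
wrist_force: [-1.1, -5.5, 4.0]
gripper_width: 0.2
```

```bash
python3 - <<'E'
from h import *
s=sense();print(loc(),s['wrist_force'],s['moment'])
E
```

```text
[ 0.0918 -0.0673  0.0758] [-1.12074238 -5.54054161  4.0344071 ] [-1.85777301 -0.17598029  0.04608321]
```

Emit:
arm_command(
  rows=[
    {"fingers":0,"travel":[0.04,0,0.05],"roll":0},
    {"fingers":0,"travel":[0.04,0,0.05],"roll":0},
    {"fingers":0,"travel":[0.04,0,0.05],"roll":0},
  ],
)

```text
time_s: 20.3
tcp_pos: [0.6498, 0.135, 0.0399]
ee_rot: [[0.08, -0.996, -0.044], [-0.802, -0.09, 0.59], [-0.592, -0.011, -0.806]]
wrist_force: [-0.4, -5.9, 6.5]
gripper_width: 0.196
```

```bash
python3 - <<'E'
from h import *
s=sense();print(loc(),s['wrist_force'],s['moment'])
E
```

```text
[ 0.0918 -0.0673  0.0757] [-0.38886547 -5.9206406   6.49474911] [-1.68353136  0.07440252  0.13026944]
```

Emit:
arm_command(
  rows=[
    {"fingers":40,"travel":[0,0,0],"roll":0},
    {"fingers":40,"travel":[0,0,0],"roll":0},
    {"fingers":40,"travel":[0,0,0],"roll":0},
    {"fingers":40,"travel":[0,0,0],"roll":0},
    {"fingers":40,"travel":[0,0,-1],"roll":0},
    {"fingers":40,"travel":[0,0,-2.5],"roll":0},
    {"fingers":40,"travel":[0,0,-5],"roll":0},
    {"fingers":40,"travel":[0,0,-8],"roll":0},
    {"fingers":40,"travel":[0,0,-8],"roll":0},
  ],
)

```text
time_s: 21.2
tcp_pos: [0.6558, 0.085, 0.1081]
ee_rot: [[0.082, -0.996, -0.037], [-0.803, -0.088, 0.589], [-0.59, -0.019, -0.807]]
wrist_force: [-0.3, 0.0, -0.7]
gripper_width: 0.398
```

```bash
python3 - <<'E'
from h import *
np.set_printoptions(precision=4,suppress=True)
s=sense();print(loc(),s['gripper_width'],rollto(EX)[1])
C=cam('wrist');im,d=capture('wrist');np.savez('w8',im=im,d=d,M=C[3]);save('w8',im)
P=cloud(d,C);L=np.stack([(P-O)@EX,(P-O)@EY,P[...,2]],-1)
hsv=cv2.cvtColor(im,cv2.COLOR_RGB2HSV);H,S=hsv[...,0].astype(int),hsv[...,1]
x=L[...,0];y=L[...,1];z=L[...,2]
Y=(H>18)&(H<36)&(S>120)&(x>.07)&(x<.11)&(y>-.1)&(y<0)
q=L[Y];print('pin',len(q),np.percentile(q,[2,50,98],0))
for a in np.arange(.05,.09,.005):
    k=Y&(abs(z-a)<.0025)
    if k.sum()>5: print(a,k.sum(),L[k].mean(0),np.percentile(x[k],[3,97]),y[k].min())
red=((H<8)|(H>172))&(S>140)&(abs(x)<.03)&(y<-.03)&(y>-.15)
for n,k in(('lug',red&(z>.032)&(z<.06)),('plate',red&(z<.03))):
    print(n,k.sum(),np.percentile(L[k],[2,50,98],0))
t=proj(W(0,-.096,.041),C);print(t)
print('pre',go(tcpfor(W(0,-.098,.05))-.05*np.array(s['ee_rot'])[:,2]),go(tcpfor(W(0,-.098,.043))))
E
```

```text
[ 0.0924 -0.1176  0.144 ] 0.39788079328636755 0.026118168576003638
pin 706 [[ 0.0828 -0.0722  0.052 ]
 [ 0.0912 -0.0703  0.0702]
 [ 0.0999 -0.0636  0.0851]]
0.05 24 [ 0.0902 -0.07    0.0517] [0.0841 0.0976] -0.0717026981926993
0.055 90 [ 0.0916 -0.0697  0.055 ] [0.0835 0.0999] -0.07221566725494044
0.06 89 [ 0.0918 -0.0697  0.06  ] [0.0835 0.0997] -0.07290759875756679
0.065 93 [ 0.0914 -0.0698  0.0648] [0.0836 0.0995] -0.07237525408267514
0.06999999999999999 100 [ 0.0912 -0.0694  0.0699] [0.0827 0.1002] -0.07251196815597842
0.07499999999999998 113 [ 0.0914 -0.0695  0.0749] [0.083  0.0998] -0.0723092973659574
0.07999999999999999 109 [ 0.0913 -0.0695  0.08  ] [0.0828 0.0999] -0.07254666597202689
0.08499999999999999 88 [ 0.0915 -0.0692  0.0841] [0.0833 0.0998] -0.07217263345195593
lug 959 [[-0.0048 -0.1078  0.0331]
 [ 0.0034 -0.1023  0.0511]
 [ 0.0068 -0.0847  0.0578]]
plate 1354 [[-0.0171 -0.1077  0.0207]
 [ 0.0083 -0.0881  0.0249]
 [ 0.0185 -0.0488  0.0286]]
[391.4031 166.2884]
pre [3.99 9.31 3.31] [4.41 9.31 8.87]
```

```bash
python3 - <<'E'
from h import *
np.set_printoptions(precision=4,suppress=True)
f0,cx,cy,_=cam('wrist')
for f in('w2','w3','w8'):
    z=np.load(f+'.npz');P=cloud(z['d'],(f0,cx,cy,z['M']));L=np.stack([(P-O)@EX,(P-O)@EY,P[...,2]],-1)[z['d']>0]
    x,y,h=L.T
    b=(h>.016)&(h<.024)&(y<-.06)&(y>-.22)&(abs(x)<.075)
    for side in(1,-1):
        ys,xs=[],[]
        for a in np.arange(-.19,-.07,.006):
            k=b&(abs(y-a)<.003)
            if k.sum()>20: ys.append(a);xs.append(np.percentile(x[k]*side,98.5)*side)
        if len(ys)>4:
            p=np.polyfit(ys,xs,1);print(f,'base side',side,len(ys),'yaw corr deg',-np.degrees(np.arctan(p[0])),'x@-.13',np.polyval(p,-.13),np.std(xs-np.polyval(p,ys)))
    k=b;print('front y',np.percentile(y[k],1))
    c=(h>.030)&(h<.050)&(y<-.045)&(y>-.054)&(abs(x)<.034)&(abs(x)>.012)
    if c.sum()>50:
        p=np.polyfit(x[c],y[c],1);print(f,'chuck face yaw',np.degrees(np.arctan(p[0])),'y0',p[1],c.sum())
    w=(h>.0505)&(h<.0545)&(y<-.03)&(abs(x)<.06)
E
```

```text
w2 base side 1 20 yaw corr deg -3.7918266579169613 x@-.13 0.06054660017463498 0.003376022588696464
w2 base side -1 20 yaw corr deg 0.6190852126099677 x@-.13 -0.05778571096364507 0.00027350420848255526
front y -0.1993478892629339
w2 chuck face yaw 0.48095864657931253 y0 -0.04924507743987876 544
w3 base side 1 20 yaw corr deg -3.704503093732017 x@-.13 0.06065393694957091 0.003302485588297155
w3 base side -1 20 yaw corr deg 0.5859634549095282 x@-.13 -0.057730999780028734 0.00020633703311012864
front y -0.19910779494220898
w3 chuck face yaw 0.2971245634710437 y0 -0.04911560304214518 787
w8 base side 1 20 yaw corr deg -1.4602435986535027 x@-.13 0.06028482947104175 0.0030491385080988038
w8 base side -1 20 yaw corr deg 0.5309177697382845 x@-.13 -0.05763662411326754 0.0002671639643004478
front y -0.19924812779252252
w8 chuck face yaw 0.3731619553378206 y0 -0.04934862459753002 790
```

Emit:
arm_command(
  rows=[
    {"fingers":40,"travel":[0.4,1.5,0.4],"roll":0},
    {"fingers":40,"travel":[0.8,3,0.8],"roll":0},
    {"fingers":40,"travel":[1.5,5,1.2],"roll":0},
    {"fingers":40,"travel":[2.5,7,1.7],"roll":0},
    {"fingers":40,"travel":[3.5,8.5,2.5],"roll":0},
    {"fingers":40,"travel":[4.0,9.3,3.3],"roll":0},
    {"fingers":40,"travel":[4.0,9.3,3.3],"roll":0},
  ],
)

```text
time_s: 21.95
tcp_pos: [0.5598, 0.0674, 0.0504]
ee_rot: [[0.075, -0.996, -0.049], [-0.802, -0.09, 0.591], [-0.593, -0.005, -0.805]]
wrist_force: [0.0, 0.3, -0.3]
gripper_width: 0.4
```

```bash
python3 - <<'E'
from h import *
np.set_printoptions(precision=4,suppress=True)
s=sense();print(loc(),s['gripper_width'],rollto(EX)[1])
C=cam('wrist');im,d=capture('wrist');np.savez('w9',im=im,d=d,M=C[3]);save('w9',im)
P=cloud(d,C);L=np.stack([(P-O)@EX,(P-O)@EY,P[...,2]],-1)
hsv=cv2.cvtColor(im,cv2.COLOR_RGB2HSV);H,S=hsv[...,0].astype(int),hsv[...,1]
x=L[...,0];y=L[...,1];z=L[...,2]
red=((H<8)|(H>172))&(S>140)&(abs(x)<.03)&(y<-.03)&(y>-.15)
for n,k in(('lug',red&(z>.032)&(z<.06)),('plate',red&(z<.03))):
    print(n,k.sum(),np.percentile(L[k],[2,50,98],0))
print('grasp',go(tcpfor(W(0,-.100,.050))))
E
```

```text
[-0.0043 -0.1255  0.0862] 0.4004221734393333 -0.35515304993771757
lug 837 [[-0.0053 -0.1079  0.033 ]
 [ 0.0002 -0.1065  0.0512]
 [ 0.006  -0.0749  0.0577]]
plate 1500 [[-0.0174 -0.1076  0.021 ]
 [-0.0038 -0.0903  0.0251]
 [ 0.0179 -0.0491  0.0287]]
grasp [ 0.13 -0.24  4.51]
```

```bash
python3 - <<'E'
from h import *
Y=np.radians(6.3);E=np.array([np.cos(Y),np.sin(Y),0]);print(rollto(E)[1],rollto(EX)[1])
E
```

```text
-0.6538017483797415 -0.2508338964094128
```

Emit:
arm_command(
  rows=[
    {"fingers":40,"travel":[0.1,-0.26,1],"roll":-0.6},
    {"fingers":40,"travel":[0.13,-0.26,2],"roll":-0.6},
    {"fingers":40,"travel":[0.13,-0.26,3],"roll":-0.6},
    {"fingers":40,"travel":[0.13,-0.26,4],"roll":-0.6},
    {"fingers":40,"travel":[0.13,-0.26,4.5],"roll":-0.6},
    {"fingers":40,"travel":[0.13,-0.26,4.5],"roll":-0.6},
    {"fingers":40,"travel":[0.13,-0.26,4.5],"roll":-0.6},
  ],
)

```text
time_s: 22.7
tcp_pos: [0.5623, 0.0929, 0.0148]
ee_rot: [[0.089, -0.995, -0.046], [-0.801, -0.099, 0.59], [-0.592, -0.015, -0.806]]
wrist_force: [-0.1, -0.6, -0.2]
gripper_width: 0.402
```

```bash
sed -i 's/radians(5.8)/radians(6.3)/' h.py; python3 - <<'E'
from h import *
np.set_printoptions(precision=4,suppress=True)
import h
# keep lug point fixed: new O so that W(0,-.096) same as before
Yo=np.radians(5.8);eo=np.array([-np.sin(Yo),np.cos(Yo),0]);print('newO',O-.096*eo+.096*EY)
s=sense();print(loc(),s['wrist_force'],rollto(EX)[1])
f0,cx,cy,_=cam('wrist');M=np.array(get_calibration('wrist')['mount'])
im,d=capture('wrist');T=cloud(d,(f0,cx,cy,M))*1000;np.savez('w10',im=im,d=d)
hsv=cv2.cvtColor(im,cv2.COLOR_RGB2HSV);H,S=hsv[...,0].astype(int),hsv[...,1]
red=((H<8)|(H>172))&(S>140)&(d>0)&(d<.3)
m=red&(abs(T[...,1])<10);m[:150]=0
q=T[m];
for a in range(-90,0,8):
    k=abs(q[:,2]-a)<4
    if k.sum()>20: print(a,k.sum(),np.percentile(q[k],[3,97],0).ravel())
f=(d>0)&(T[...,2]>-55)&(T[...,2]<-24)&(abs(T[...,0])<12)&(abs(T[...,1])>11)&(abs(T[...,1])<32)&(S<90)
q=T[f];print('fingers',np.percentile(q[q[:,1]<0][:,1],[2,98]),np.percentile(q[q[:,1]>0][:,1],[2,98]))
E
```

```text
newO [0.5528 0.1663 0.    ]
[-0.0002 -0.1003  0.0507] [-0.0835 -0.6102 -0.2197] 0.023701736511545404
-50 396 [  1.1077  -5.5814 -53.3553   7.3432   5.7751 -46.2605]
-42 365 [  6.4545  -5.3286 -45.834   13.0489   5.9966 -38.1636]
-34 315 [ 12.7591  -5.0336 -37.7494  18.802    6.2057 -30.3875]
-26 425 [ 13.1921  -9.4921 -29.5714  22.8689   9.5771 -22.6763]
-18 117 [  1.8122  -9.7565 -21.5267  12.4081   9.7782 -14.1952]
-10 80 [ -8.957   -9.8268 -13.4726   1.1756   9.8291  -6.2069]
-2 60 [-19.6008  -9.8035  -5.6623  -9.3685   9.8319   1.2545]
fingers [-25.9242 -16.9684] [17.7003 26.6632]
```

Emit:
arm_command(
  rows=[
    {"fingers":0,"travel":[0,0,0],"roll":0},
    {"fingers":0,"travel":[0,0,0],"roll":0},
    {"fingers":0,"travel":[0,0,0],"roll":0},
    {"fingers":0,"travel":[0,0,0],"roll":0},
    {"fingers":0,"travel":[0,0,0],"roll":0},
    {"fingers":0,"travel":[0,0,0],"roll":0},
    {"fingers":0,"travel":[0,0,0],"roll":0},
  ],
)

```text
time_s: 23.45
tcp_pos: [0.5623, 0.0928, 0.015]
ee_rot: [[0.089, -0.995, -0.046], [-0.801, -0.099, 0.59], [-0.592, -0.015, -0.806]]
wrist_force: [0.0, -0.7, 2.1]
gripper_width: 0.135
```

```bash
sed -i 's/^O=.*/O=np.array([.5528,.1663,0])/' h.py; python3 - <<'E'
from h import *
s=sense();print(loc(),s['wrist_force'],s['moment'],s['gripper_width']*87)
R=np.array(s['ee_rot']);print('-y 10cm',-10*EY@R,'up',R[2])
E
```

```text
[ 0.0005 -0.1004  0.0509] [ 0.02431187 -0.74394818  2.14463343] [-0.97980353  0.06385529  0.18500283] 11.780132534512951
-y 10cm [ 8.06069208 -0.10897857 -5.91720938] up [-0.59182116 -0.01549375 -0.80592038]
```

Emit:
arm_command(
  rows=[
    {"fingers":0,"travel":[0.24,0,-0.18],"roll":0},
    {"fingers":0,"travel":[0.48,-0.01,-0.355],"roll":0},
    {"fingers":0,"travel":[0.81,-0.01,-0.59],"roll":0},
    {"fingers":0,"travel":[1.21,-0.02,-0.89],"roll":0},
    {"fingers":0,"travel":[1.61,-0.02,-1.18],"roll":0},
    {"fingers":0,"travel":[2.01,-0.03,-1.48],"roll":0},
    {"fingers":0,"travel":[2.42,-0.03,-1.78],"roll":0},
  ],
)

```text
time_s: 24.15
tcp_pos: [0.5635, 0.0683, 0.0152]
ee_rot: [[0.086, -0.995, -0.051], [-0.796, -0.099, 0.597], [-0.599, -0.011, -0.801]]
wrist_force: [-2.0, 15.0, 1.2]
gripper_width: 0.138
```

```bash
python3 - <<'E'
from h import *
s=sense();print(loc(),s['wrist_force'],s['moment'],s['gripper_width']*87,rollto(EX)[1])
R=np.array(s['ee_rot']);print('-y 1cm',-1*EY@R,'up',R[2])
E
```

```text
[-0.0008 -0.1252  0.0508] [-1.96580857 15.03564645  1.24139537] [ 2.01353714  0.31466092 -0.0076072 ] 11.980175399910737 -0.10392265698020384
-y 1cm [ 0.80062172 -0.01052777 -0.59907765] up [-0.5991674  -0.01104097 -0.80054764]
```

Emit:
arm_command(
  rows=[
    {"fingers":0,"travel":[0.4,-0.04,-0.3],"roll":0},
    {"fingers":0,"travel":[0.8,-0.07,-0.59],"roll":0},
    {"fingers":0,"travel":[1.29,-0.09,-0.95],"roll":0},
    {"fingers":0,"travel":[1.77,-0.1,-1.3],"roll":0},
    {"fingers":0,"travel":[2.25,-0.1,-1.66],"roll":0},
    {"fingers":0,"travel":[2.74,-0.11,-2.02],"roll":0},
    {"fingers":0,"travel":[3.22,-0.11,-2.37],"roll":0},
  ],
)

```text
time_s: 24.85
tcp_pos: [0.5669, 0.0322, 0.0153]
ee_rot: [[0.084, -0.995, -0.055], [-0.792, -0.1, 0.602], [-0.604, -0.007, -0.797]]
wrist_force: [-2.3, 22.9, 0.3]
gripper_width: 0.133
```

```bash
python3 - <<'E'
from h import *
s=sense();print(loc(),s['wrist_force'],s['moment'],s['gripper_width']*87,rollto(EX)[1])
E
```

```text
[-0.0013 -0.1617  0.0507] [-2.32960648 22.88614273  0.25606186] [ 3.77517131  0.48261021 -0.07657654] 11.595669317992897 -0.18720118674043254
```

```bash
cat > chk.py <<'E'
from h import *
np.set_printoptions(precision=4,suppress=True)
def chk(cn='wrist'):
    s=sense();print('t',s['time_s'],loc(),s['wrist_force'])
    C=cam(cn);im,d=capture(cn);np.savez('last_'+cn,im=im,d=d);save('last_'+cn,im)
    P=cloud(d,C);L=np.stack([(P-O)@EX,(P-O)@EY,P[...,2]],-1)
    hsv=cv2.cvtColor(im,cv2.COLOR_RGB2HSV);H,S=hsv[...,0].astype(int),hsv[...,1]
    x,y,z=L[...,0],L[...,1],L[...,2]
    red=((H<8)|(H>172))&(S>140)&(abs(x)<.03)&(y<-.03)&(y>-.25)&(d>0)
    for n,k in(('lug',red&(z>.032)&(z<.06)),('plate',red&(z<.03))):
        if k.sum()>9: print(n,k.sum(),np.percentile(L[k],[2,50,98],0).tolist())
    h=z;c=(h>.030)&(h<.048)&(y<-.043)&(y>-.056)&(abs(x)<.034)&(abs(x)>.012)&~red
    if c.sum()>50:
        p=np.polyfit(x[c],y[c],1);print('chuck face yaw',np.degrees(np.arctan(p[0])),'y0',p[1],c.sum())
    t=(h>.045)&(h<.0555)&(y<-.0455)&(y>-.0515)&(abs(x)<.06)&(S<60)
    if t.sum()>20: print('chuck top front',np.median(h[t]),np.percentile(h[t],[5,95]),'x',np.percentile(x[t],[1,99]),t.sum())
    return L,im,d
if __name__=='__main__': chk()
E
python3 chk.py; sed -n 1,1p /dev/null
```

```text
t 24.85 [-0.0013 -0.1617  0.0507] [-2.3296 22.8861  0.2561]
lug 950 [[-0.007413171567479376, -0.16894974284207212, 0.03262231376686278], [-0.0018359164561168521, -0.16765335831825667, 0.04544932729272156], [0.004095775420878081, -0.16618814962987, 0.056622955646610754]]
plate 1203 [[-0.019200977874893558, -0.1687253299195931, 0.020603338865839607], [-0.0012508646136612663, -0.1664085271388929, 0.025002837033983275], [0.01592088191863635, -0.1463627116689329, 0.029540765423986315]]
chuck top front 0.05113626394853821 [0.0458 0.0548] x [-0.0199  0.0184] 525
```

Emit:
arm_command(
  rows=[
    {"fingers":0,"travel":[0.3,-0.04,-0.22],"roll":0},
    {"fingers":0,"travel":[0.6,-0.07,-0.44],"roll":0},
    {"fingers":0,"travel":[0.9,-0.1,-0.67],"roll":0},
    {"fingers":0,"travel":[1.2,-0.12,-0.89],"roll":0},
    {"fingers":0,"travel":[1.5,-0.12,-1.11],"roll":0},
    {"fingers":0,"travel":[1.8,-0.12,-1.33],"roll":0},
    {"fingers":0,"travel":[2.1,-0.12,-1.55],"roll":0},
    {"fingers":0,"travel":[2.4,-0.12,-1.78],"roll":0},
    {"fingers":0,"travel":[2.4,-0.12,-1.78],"roll":0},
  ],
)

```text
time_s: 25.8
tcp_pos: [0.575, -0.0075, 0.0151]
ee_rot: [[0.088, -0.995, -0.045], [-0.802, -0.098, 0.589], [-0.591, -0.016, -0.807]]
wrist_force: [-0.9, 0.1, 3.8]
gripper_width: 0.135
```

```bash
python3 chk.py; python3 - <<'E'
from h import *
s=sense();print(s['moment'],s['gripper_width']*87,rollto(EX)[1],s['ee_rot'])
E
```

```text
t 25.8 [ 0.0022 -0.2015  0.051 ] [-0.8761  0.055   3.8248]
lug 957 [[-0.0038716902659505135, -0.20898143874326472, 0.03258135873804894], [0.0017434197767826863, -0.20774836742739342, 0.04560905809934432], [0.007572323851869928, -0.2063079791659464, 0.05696774190226008]]
plate 1317 [[-0.015452605129443379, -0.20874875009178465, 0.020240949855746218], [0.0024598033656033453, -0.20497870986451736, 0.025183077055535547], [0.019562381513366964, -0.06122434599675896, 0.02953838873394263]]
chuck face yaw -0.1455731250009229 y0 -0.05012479581414003 243
[-0.19048526  0.1502381   0.07559955] 12.027743164112508 0.004035032849243775 [[ 0.08862636 -0.99505062 -0.04494038]
 [-0.80212584 -0.09804693  0.58905088]
 [-0.59054171 -0.01615759 -0.80684535]]
```

```bash
python3 - <<'E'
from h import *
s=sense();R=np.array(s['ee_rot'])
z=np.load('top.npz');P=cloud(z['d'],cam('top'));
for ya in np.arange(-.75,-.35,.05):
    k=(z['d']>0)&(P[...,0]>.3)&(P[...,0]<.65)&(abs(P[...,1]-ya)<.025);print(round(ya,2),np.percentile(P[...,2][k],[50,99.5]).round(3))
g=np.array(s['tcp_pos'])-.0445*R[:,2]
lugw=W(.0018,-.1965,.041); tgt=np.array([.4683,-.2606,0])-.062*EY; tg=np.array([*(tgt+(g-lugw))[:2],.037])
print(g,lugw,tg)
print('up',np.array([0,0,9.])@R,'over',go(np.r_[tg[:2],.14]+.0445*R[:,2]),'down1',np.array([0,0,-1])@R)
E
```

```text
-0.75 [0.001 0.094]
-0.7 [0.004 0.112]
-0.65 [0.004 0.112]
-0.6 [0.002 0.094]
-0.55 [0.    0.007]
-0.5 [0.    0.027]
-0.45 [0.    0.028]
-0.4 [0.    0.018]
[ 0.57710044 -0.03371593  0.05101991] [ 0.57615192 -0.02881581  0.041     ] [ 0.47605205 -0.3271257   0.037     ]
up [-5.31487538 -0.14541834 -7.26160817] over [ 17.38  12.79 -24.01] down1 [0.59054171 0.01615759 0.80684535]
```

Emit:
arm_command(
  rows=[
    {"fingers":0,"travel":[-0.3,0,-0.4],"roll":0},
    {"fingers":0,"travel":[-1,0,-1.4],"roll":0},
    {"fingers":0,"travel":[-2,0,-2.75],"roll":0},
    {"fingers":0,"travel":[-3.2,-0.1,-4.3],"roll":0},
    {"fingers":0,"travel":[-4.3,-0.1,-5.8],"roll":0},
    {"fingers":0,"travel":[-5.3,-0.15,-7.2],"roll":0},
    {"fingers":0,"travel":[-5.3,-0.15,-7.2],"roll":0},
  ],
)

```text
time_s: 26.55
tcp_pos: [0.5767, -0.0066, 0.1083]
ee_rot: [[0.093, -0.995, -0.04], [-0.802, -0.099, 0.589], [-0.59, -0.023, -0.807]]
wrist_force: [0.4, 0.5, -0.5]
gripper_width: 0.134
```

```bash
python3 - <<'E'
from h import *
s=sense();R=np.array(s['ee_rot']);print(s['tcp_pos'],s['wrist_force'],s['gripper_width']*87)
E
python3 - <<'E'
from chk import *
L,im,d=chk()
x,y,z=L[...,0],L[...,1],L[...,2]
hsv=cv2.cvtColor(im,cv2.COLOR_RGB2HSV);H,S=hsv[...,0].astype(int),hsv[...,1]
red=((H<8)|(H>172))&(S>140)&(abs(x)<.04)&(d>0)&(z>.05)
q=L[red]
for a in np.arange(-.2,-.05,.02):
    k=abs(q[:,1]-a)<.01
    if k.sum()>10: print(round(a,2),k.sum(),np.percentile(q[k],[5,50,95],0).ravel())
E
```

```text
[ 0.57670302 -0.00657247  0.10830838] [ 0.3722079   0.47197438 -0.50239558] 11.626832475210263
t 26.55 [ 0.0037 -0.2007  0.1442] [ 0.3722  0.472  -0.5024]
chuck face yaw 2.938138321131509 y0 -0.04856508689593272 89
chuck top front 0.048461895582482206 [0.0454 0.0508] x [-0.0545  0.0546] 200
-0.2 2181 [-0.011  -0.208   0.1154  0.0034 -0.2068  0.122   0.0187 -0.1941  0.1484]
-0.18 39 [-0.0138 -0.1899  0.1177 -0.005  -0.1869  0.1184  0.0216 -0.1818  0.1192]
-0.06 48 [-0.0051 -0.0647  0.1165  0.0051 -0.0618  0.1171  0.0154 -0.0592  0.1175]
```

Emit:
arm_command(
  rows=[
    {"fingers":0,"travel":[2,1.1,-1.5],"roll":0},
    {"fingers":0,"travel":[5,2.8,-3.7],"roll":0},
    {"fingers":0,"travel":[8,4.5,-5.9],"roll":0},
    {"fingers":0,"travel":[11,6.3,-8.1],"roll":0},
    {"fingers":0,"travel":[14,8,-10.4],"roll":0},
    {"fingers":0,"travel":[17,9.7,-12.6],"roll":0},
    {"fingers":0,"travel":[20,11.4,-14.8],"roll":0},
    {"fingers":0,"travel":[22,12.5,-16.3],"roll":0},
    {"fingers":0,"travel":[22.7,12.9,-16.8],"roll":0},
    {"fingers":0,"travel":[22.7,12.9,-16.8],"roll":0},
  ],
)

```text
time_s: 27.6
tcp_pos: [0.4736, -0.3005, 0.1022]
ee_rot: [[0.086, -0.995, -0.046], [-0.8, -0.096, 0.592], [-0.593, -0.014, -0.805]]
wrist_force: [0.4, 1.3, -1.5]
gripper_width: 0.135
```

```bash
python3 - <<'E'
from h import *
np.set_printoptions(precision=4,suppress=True)
s=sense();R=np.array(s['ee_rot']);g=np.array(s['tcp_pos'])-.0445*R[:,2];print(g,s['joints'],R,s['gripper_width']*87)
for tz in(.06,.037): print(tz,go(np.array([.476,-.327,tz])+.0445*R[:,2]))
C=cam('wrist');im,d=capture('wrist');P=cloud(d,C)
hsv=cv2.cvtColor(im,cv2.COLOR_RGB2HSV);H,S=hsv[...,0].astype(int),hsv[...,1]
q=P[((H<8)|(H>172))&(S>140)&(d>0)&(d<.5)&(P[...,2]>.06)]
for a in np.arange(-.36,-.15,.03):
    k=abs(q[:,1]-a)<.015
    if k.sum()>10: print(round(a,2),k.sum(),np.percentile(q[k],[5,50,95],0).ravel())
b=P[(H>100)&(H<125)&(S>150)&(d>0)&(P[...,2]<.03)];print('blue',np.percentile(b,[1,99],0))
E
```

```text
[ 0.4756 -0.3268  0.1381] [-33.7473  36.1171  10.789  -27.7979 -89.2742  46.0649] [[ 0.0856 -0.9953 -0.0461]
 [-0.8005 -0.0962  0.5916]
 [-0.5932 -0.0138 -0.8049]] 11.774283203610354
0.06 [4.65 0.07 6.27]
0.037 [6.02 0.1  8.12]
-0.33 2147 [ 0.4606 -0.3343  0.1095  0.4759 -0.3327  0.1164  0.4904 -0.3199  0.1423]
-0.3 36 [ 0.4558 -0.3147  0.1119  0.4904 -0.3124  0.1124  0.4918 -0.3068  0.1128]
-0.18 71 [ 0.4519 -0.1941  0.1111  0.4619 -0.1904  0.1115  0.4721 -0.1862  0.1119]
blue [[ 0.4076 -0.374   0.0033]
 [ 0.5289 -0.1642  0.0167]]
```

Emit:
arm_command(
  rows=[
    {"fingers":0,"travel":[1.2,0,1.6],"roll":0},
    {"fingers":0,"travel":[2.8,0,3.8],"roll":0},
    {"fingers":0,"travel":[4.2,0,5.7],"roll":0},
    {"fingers":0,"travel":[5,0.05,6.8],"roll":0},
    {"fingers":0,"travel":[5.5,0.1,7.5],"roll":0},
    {"fingers":0,"travel":[5.8,0.1,7.85],"roll":0},
    {"fingers":0,"travel":[5.95,0.1,8.05],"roll":0},
    {"fingers":0,"travel":[6.05,0.1,8.17],"roll":0},
    {"fingers":0,"travel":[6.05,0.1,8.17],"roll":0},
  ],
)

```text
time_s: 28.55
tcp_pos: [0.4751, -0.3005, 0.0024]
ee_rot: [[0.089, -0.995, -0.045], [-0.802, -0.099, 0.59], [-0.591, -0.016, -0.806]]
wrist_force: [0.3, -0.1, -0.5]
gripper_width: 0.136
```

```bash
python3 - <<'E'
from h import *
np.set_printoptions(precision=4,suppress=True)
s=sense();R=np.array(s['ee_rot']);g=np.array(s['tcp_pos'])-.0445*R[:,2];print(g,s['wrist_force'],s['moment'])
C=cam('wrist');im,d=capture('wrist');P=cloud(d,C)
hsv=cv2.cvtColor(im,cv2.COLOR_RGB2HSV);H,S=hsv[...,0].astype(int),hsv[...,1]
q=P[((H<8)|(H>172))&(S>140)&(d>0)&(d<.5)]
for a in np.arange(-.36,-.15,.03):
    k=abs(q[:,1]-a)<.015
    if k.sum()>10: print(round(a,2),k.sum(),np.percentile(q[k],[5,50,95],0).ravel())
E
```

```text
[ 0.4772 -0.3267  0.0383] [ 0.2953 -0.0677 -0.4837] [-1.4284 -0.1588 -0.0306]
-0.33 2155 [ 0.4622 -0.3343  0.0095  0.4775 -0.3327  0.0163  0.4921 -0.3198  0.0423]
-0.3 33 [ 0.4571 -0.3146  0.0117  0.4864 -0.3116  0.0124  0.4932 -0.3065  0.0132]
-0.18 68 [ 0.4535 -0.1938  0.011   0.4635 -0.1902  0.0114  0.4735 -0.1864  0.0119]
```

Emit:
arm_command(
  rows=[
    {"fingers":0,"travel":[0.06,0,0.08],"roll":0},
    {"fingers":0,"travel":[0.1,0,0.14],"roll":0},
    {"fingers":0,"travel":[0.12,0,0.17],"roll":0},
    {"fingers":0,"travel":[0.12,0,0.17],"roll":0},
  ],
)

```text
time_s: 29.0
tcp_pos: [0.4751, -0.3005, 0.0003]
ee_rot: [[0.089, -0.995, -0.046], [-0.801, -0.099, 0.59], [-0.591, -0.016, -0.806]]
wrist_force: [-0.2, -2.3, 1.6]
gripper_width: 0.137
```

```bash
python3 - <<'E'
from h import *
s=sense();R=np.array(s['ee_rot']);g=np.array(s['tcp_pos'])-.0445*R[:,2];print(g,s['wrist_force'],s['moment'])
E
```

```text
[ 0.47710247 -0.3267977   0.03617811] [-0.22015227 -2.25790751  1.57662583] [-0.9617513  -0.14070753 -0.06187189]
```

Emit:
arm_command(
  rows=[
    {"fingers":0,"travel":[0.03,0,0.04],"roll":0},
    {"fingers":0,"travel":[0.03,0,0.04],"roll":0},
    {"fingers":0,"travel":[0.03,0,0.04],"roll":0},
  ],
)

```text
time_s: 29.3
tcp_pos: [0.4751, -0.3006, 0.0001]
ee_rot: [[0.089, -0.995, -0.046], [-0.801, -0.099, 0.59], [-0.591, -0.016, -0.806]]
wrist_force: [0.4, -2.2, 4.6]
gripper_width: 0.137
```

```bash
python3 - <<'E'
from h import *
s=sense();R=np.array(s['ee_rot']);g=np.array(s['tcp_pos'])-.0445*R[:,2];print(g,s['wrist_force'],s['moment'])
E
```

```text
[ 0.47714572 -0.32683147  0.03598987] [ 0.39486147 -2.2300465   4.64307832] [-0.48420319 -0.02638757 -0.11966036]
```

Emit:
arm_command(
  rows=[
    {"fingers":40,"travel":[0,0,0],"roll":0},
    {"fingers":40,"travel":[0,0,0],"roll":0},
    {"fingers":40,"travel":[0,0,0],"roll":0},
    {"fingers":40,"travel":[0,0,0],"roll":0},
    {"fingers":40,"travel":[0,0,0],"roll":0},
    {"fingers":40,"travel":[0,0,-1.5],"roll":0},
    {"fingers":40,"travel":[0,0,-4.5],"roll":0},
    {"fingers":40,"travel":[0,0,-8],"roll":0},
    {"fingers":40,"travel":[-2,0,-12],"roll":0},
    {"fingers":40,"travel":[-2,0,-12],"roll":0},
  ],
)

```text
time_s: 30.3
tcp_pos: [0.4809, -0.3599, 0.1148]
ee_rot: [[0.094, -0.995, -0.038], [-0.808, -0.098, 0.581], [-0.582, -0.024, -0.813]]
wrist_force: [0.9, 0.1, -0.7]
gripper_width: 0.403
```

```bash
python3 - <<'E'
from h import *
np.set_printoptions(precision=4,suppress=True)
s=sense();print(s['time_s'],s['tcp_pos'],s['gripper_width'],s['wrist_force'])
O2=O
for n in('scene','wrist','top'):
    C=cam(n);im,d=capture(n);P=cloud(d,C);save('f_'+n,im)
    hsv=cv2.cvtColor(im,cv2.COLOR_RGB2HSV);H,S=hsv[...,0].astype(int),hsv[...,1]
    k=((H<8)|(H>172))&(S>140)&(d>0)&(d<1.6)&(P[...,2]<.06)&(P[...,1]>-.42)
    q=P[k];lo=q[q[:,2]<.02]
    if len(lo)>10:
        print(n,'shim',len(q),np.percentile(q,[1,99],0).ravel())
        A=np.c_[lo[:,:2]-lo[:,:2].mean(0),np.ones(len(lo))];print(' plane',np.linalg.lstsq(A,lo[:,2],rcond=None)[0])
    if n=='scene':
        L=np.stack([(P-O)@EX,(P-O)@EY,P[...,2]],-1);x,y,z=np.moveaxis(L,-1,0)
        ch=(abs(x)<.065)&(abs(y)<.065)&(z>.03)&(z<.07)&(d>0)
        t=ch&(z>.044)&(S<70)
        w=ch&(abs(x)<.03)&(abs(y)<.03);print('wafer top z now',np.median(z[w]),w.sum())
        zz=np.load('scene.npz');P0=cloud(zz['d'],C);print('before',np.median(P0[...,2][w]))
        s5=(abs(zz['im'].astype(int)-im).sum(-1)>60);save('diff',(s5*255).astype(np.uint8)[...,None].repeat(3,2))
        a=cv2.resize(zz['im'][160:250,330:450],None,fx=4,fy=4);b=cv2.resize(im[160:250,330:450],None,fx=4,fy=4)
        c=cv2.resize(im[130:250,140:320],None,fx=2,fy=2)
        o=np.zeros((600,800,3),np.uint8);o[:288,:384]=a[:288,:384];o[:288,400:784]=b[:288,:384];o[300:540,:360]=c;save('final',o)
        for nm,kk in(('front/left chuck edge',ch&(z<.052)&(S<60)),):
            print(nm,np.percentile(L[kk],[1,99],0).ravel())
E
```

```text
30.3 [ 0.4809 -0.3599  0.1148] 0.40267735459149917 [ 0.9191  0.0739 -0.6691]
scene shim 636 [ 0.45   -0.3308  0.0067  0.4943 -0.1882  0.0444]
 plane [ 0.0185 -0.0035  0.011 ]
wafer top z now 0.05622164987848932 446
before 0.058319884822125134
front/left chuck edge [-0.0489 -0.057   0.0306  0.058   0.0492  0.0519]
wrist shim 2590 [ 0.4493 -0.3343  0.0069  0.4929 -0.1895  0.0425]
 plane [ 0.0013 -0.0043  0.0101]
top shim 695 [ 0.4507 -0.3315  0.0045  0.4908 -0.1897  0.0435]
 plane [-0.0107 -0.0004  0.0102]
```

View pics/final.png

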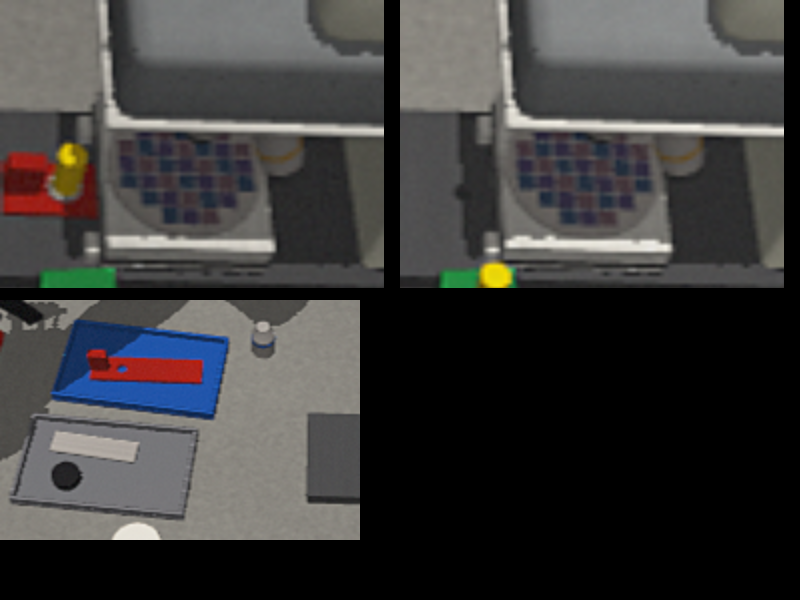

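```bash
python3 -c "
from station import *
print(finish_job())"
```

```text
the job is handed in; nothing more can be done
None
```

The lock pin is parked in the green block's notch, the shim lies in the blue tray, and the job was handed in at about 30.5 s of the 61 s. No verdict was reported.

**Pin:** I drew it straight up, pushed it against the notch's back to about 6 N, and lowered it until its flange met the block. The last wrist-camera measurement showed it upright, with its axis within about 1 mm of the notch point and its top at the expected 86 mm. The final picture still shows it there.

**Shim:** I drew it 100 mm to the scope's -y and laid it in the blue tray. All three cameras put it flat, with its plate top at 10–11 mm, where 10 mm was expected, and it sits well inside the rim.

**Chuck and wafer:** The wafer's top dropped from 58.3 to 56.2 mm, which matches the 2 mm settling onto the rails. The chuck appears to have followed the shim by about 1 mm to -y, up to its stops. Its front face measured within about 0.5° of square after the draw. One later reading gave 2.9°, but it rested on few points, and the before and after pictures show no twist. The wafer's pattern shows no shift on the chuck.

**Other checks that disagreed or failed:**
- **Fingertips:** they were about 36 mm short of where the stated tool frame puts them. The first grasp therefore closed on air in front of the pin, and I corrected the offset from the wrist camera.
- **Draw force:** the wrist force read 23 N during the draw, above the stated 2–15 N chuck drag. The shim wandered up to 2 mm sideways along the way.
- **Tilting the hand:** the moves could not tilt it directly. I got the 36° lean by commanding poses just out of reach, off to the side of the workspace and above the floor beyond the table edge.

The gripper was open and clear of everything when I handed in.

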